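# Nest the handled sample pans

### The job

The three steel sample pans go away as one nest. The middle pan was dropped into the large one with its handle on top of the large pan's handle, so it sits crooked: without lifting it out, nudge its handle round until it is clear and the pan drops flat onto the bottom of the large one, then gently set the small pan flat inside the middle pan. Leave the three handles fanned out, none above another and at least a finger's breadth between neighbours, with the large pan about where it stands and the other things on the bench undisturbed.

Things in the scene. Friction and masses are not known exactly. Their poses are not given: they have to be found in the camera images.
- big: large open steel pan with one black handle: 140 mm across the rim, 132 across the base, 70 high, wall 2.5, floor 3 mm, 600 g. Origin: centre of underside; z up; handle along +x. Stands on the bench, the middle pan in it; loose, but steel slides easily on steel, so it hardly moves when that one is turned in it.
- mid: middle open steel pan with one black handle: 124 mm across the rim, 116 across the base, 75 high, wall 2.5, floor 3 mm, 200 g. Origin: centre of underside; z up; handle along +x. Starts in the large pan, tipped 4 degrees, its grip resting on that pan's grip. Turned clear, it drops by itself; home, its underside is 3 mm above the large pan's, 3 to 5 mm play all round, grip about 10 mm higher.
- small: small open steel pan with one black handle: 108 mm across the rim, 100 across the base, 80 high, wall 2.5, floor 3 mm, 90 g. Origin: centre of underside; z up; handle along +x. Starts on the bench beside the nest; home, its underside is 3 mm above the middle pan's, 3 to 5 mm play all round.
- big_handle (a point): point inside the large pan's black grip, mid-width and mid-height, 120 mm from the pan's axis, 75.6 mm above its underside. Grip 14 mm wide, 20 mm tall, flat sides and top, 92 to 177 mm from the axis, rising 12 degrees outward, on a 15 mm wide strap from just below the rim. Axes as the pan's.
- mid_handle (a point): point inside the middle pan's black grip, mid-width and mid-height, 120 mm from the pan's axis, 82.3 mm above its underside. Grip 14 mm wide, 20 mm tall, flat sides and top, 84 to 169 mm from the axis, rising 12 degrees outward, on a 15 mm wide strap from just below the rim. Axes as the pan's.
- small_handle (a point): point inside the small pan's black grip, mid-width and mid-height, 120 mm from the pan's axis, 89.0 mm above its underside. Grip 14 mm wide, 20 mm tall, flat sides and top, 76 to 151 mm from the axis, rising 12 degrees outward, on a 15 mm wide strap from just below the rim. Axes as the pan's.
- beaker: bystander: clear glass beaker, 74 mm across, 88 mm high, behind the work; origin: centre of its underside.
- dish: bystander: low glass dish with a brown disc, 64 mm across, 12 mm high; origin: centre of its underside.
- bench_timer: bystander: white bench timer with coloured keys, 69x72x21 mm; origin: centre of its underside.
- bottle: bystander: white bottle with a red cap, 48 mm across, 104 mm high; origin: centre of its underside.

How it is judged:
On the way, in this order (a step that is already met when the one before it is completed fails the run):
1. the middle pan's handle has been turned off the large pan's handle and the middle pan has dropped flat onto the bottom of the large pan (z of mid in the frame of big below 0.006 m and angle between mid's own z axis and vertical below 0.03 rad and horizontal distance between mid and big below 0.012 m and horizontal distance between mid_handle and big_handle above 0.03 m), for 0.2 s.
2. the small pan stands flat inside the middle pan (z of small in the frame of mid below 0.006 m and angle between small's own z axis and vertical below 0.03 rad and horizontal distance between small and mid below 0.012 m), for 0.2 s.
At the end, for the whole second after the job is handed in: Middle pan flat on the large pan's floor and small pan flat on the middle's (within 3 mm of home, tilt under 1.7 deg, axes within 12 mm); the grip points at least 30 mm apart from one another in plan; large pan upright, within 6 cm of its start; all at rest (all of step 1 and all of step 2 and horizontal distance between small_handle and big_handle above 0.03 m and horizontal distance between small_handle and mid_handle above 0.03 m and angle between big's own z axis and vertical below 0.03 rad and distance of big from where it was at the start of the episode below 0.06 m and linear speed of each of small, mid below 0.01 m/s); the robot touches nothing.
It fails at once if the middle pan is lifted out of the large pan (z of mid in the frame of big above 0.035 m).
It fails at once if a bystander (beaker, dish, timer or bottle) is pushed more than 3 cm or knocked over (distance of any of beaker, dish, bench_timer, bottle from where it was at the start of the episode above 0.03 m or angle between any of beaker, bottle's own z axis and vertical above 0.4 rad).
It fails at once if the small pan is dropped or knocked: it moves faster than 0.5 m/s out of the fingers (linear speed of small above 0.5 m/s and contact force between the fingers and small below 0.1 N).
It also fails if it takes over 58 s, if anything falls off the work surface, if the arm or the gripper's body presses on something with over 40 N, if the wrist force passes 120 N, or if a joint passes its speed limit or range.

### The arm

A 7-joint arm with a two-finger parallel gripper is mounted at the origin on a cart in front of the work surface, level with it; the furniture and walls round the work are solid. World frame = base frame: x ahead of the robot, y to its left, z up, the work surface at z = 0. Lengths are in m, angles in rad, forces in N, time in s.
With the tool pointing down it reaches from about 0.4 to 0.85 m from the base axis. Payload 4.4 kg.
Tool frame: the origin (TCP) lies at the very end of the fingers, on their centre line; the grasp point (between the pads) lies 19 mm behind it; z points along the fingers, y is the line along which they close (so a half turn about z gives the same grasp; the last joint's range is limited). The gripper opens to 94 mm and grips with 3 to 60 N. Pads are 16 mm wide; open, the fingers measure 119 mm over their backs; the gripper's body (75 mm by 177 mm) begins 78 mm behind the grasp point.
Start: joints at [1.174, 0.628, 0.038, 1.517, -0.027, 0.996, -0.02], TCP at [0.211, -0.615, 0.205] pointing down, gripper open.
Joint ranges: [-3.06, 3.06], [-0.37, 2.12], [-1.25, 1.32], [0.18, 2.47], [-1.1, 4.24], [0.23, 1.98], [-2.94, 2.94]. Speed limits (rad/s): [2.57, 2.57, 3.14, 3.14, 3.14, 3.14, 3.14].

### API

Orientations are given as a unit quaternion [x, y, z, w].
In Python, from rig import sense, grab_frame, hand_in gives the robot as it stands.
- The arm moves only by the tool jog_arm, never from a script. Its arguments are lists of equal length, an entry for each row: "dp": the shift along the world's x, y, z in m, a list of three; "dr": the turn, a rotation vector about the world's x, y, z in degrees, a list of three; "grip": the closure, from -1 (fully open) to 1 (shut). A call has 1 to 20 rows; each row shifts and turns the commanded pose from where the row before left it; what a row does not reach is not made up. A row lasts 1/8 s, in which the tool goes at most 62.5 mm and 10.7 degrees, less where a joint would pass 70% of its speed; a pose out of reach is approached as far as the arm can. A call with a gripper value outside its range is refused whole. The fingers move at their own pace and stop on an object; "grip_force" is the grip in N (left out, the last holds). Time passes only in rows, so rows that do not move let the fingers close. It gives the time, the measured TCP pose, the force, the opening and the grip force at its end, in the units of the state.
- sense(): the state, without advancing time (a new reading comes with each control period).
- grab_frame(name): name is "scene" or "top" or "wrist"; returns a dict with "color" (420x560x3 uint8, blue, green, red), "intrinsics" (3x3 intrinsics, pixels), "origin" and "attitude" of the camera in the world. Camera axes: x right, y down, z forward; pixel columns grow to the right and rows downward; lengths in m; the calibration is good to about 2 mm. A picture is of the moment at which its call begins. There is no depth.
- hand_in(): hands the job in; it is judged then, once.
The state is a dict: "clock": time; "q": joint angles; "qd": joint speeds; "joint_torque": joint torques, N m; "tcp_pos": TCP position; "eef_rot": TCP orientation; "ft_force": force on the tool from outside, world axes, zero at the start; "wrist_torque": the same for the moment, N m; "grip_width": opening from 0.0 (shut) to 1.0 (fully open); "grasp_force": force on a finger pad.
Only numpy, scipy, OpenCV 4.12 (cv2) and the standard library are available. Lean on these libraries where they do the work, as an engineer would, in place of code of your own. Each camera call takes 0.05 s, during which the arm holds its last target. There are 200 camera calls.

## Working session

There is one attempt and no reset: what is moved stays moved. The work goes in short steps, Python scripts to look and compute and a tool call to move; the robot and the scene stay as the last step left them, time stands still between calls to the robot, and variables do not carry over. Pictures are saved under pics/ and viewed, at most 10 in all, crops included, and the job is handed in when it is done.

Besides the shell and the picture viewer there is one more tool, called after "Call:" as name(argument=value, ...) on one line, values as JSON. jog_arm: Moves the arm, as the interface text tells. Its arguments: {"type":"object","properties":{"dp":{"type":"array"},"dr":{"type":"array"},"grip":{"type":"array"},"grip_force":{"type":"number"}},"required":["dp","dr","grip"]}

```bash
mkdir -p pics
cat > h.py <<'E'
import numpy as np, cv2, pickle
from rig import sense, grab_frame, hand_in
from scipy.spatial.transform import Rotation as R
def att(f):
    a=np.array(f["attitude"],float)
    return a if a.shape==(3,3) else R.from_quat(a).as_matrix()
def ray(f,u,v):
    d=att(f)@np.linalg.inv(np.array(f["intrinsics"]))@np.array([u,v,1.]); return np.array(f["origin"]),d/np.linalg.norm(d)
def onz(f,u,v,z):
    o,d=ray(f,u,v); return o+d*(z-o[2])/d[2]
def proj(f,p):
    q=np.array(f["intrinsics"])@(att(f).T@(np.array(p)-np.array(f["origin"]))); return q[:2]/q[2]
E
python3 - <<'E'
from h import *
print(sense())
for n in("scene","top"):
    f=grab_frame(n); pickle.dump(f,open(n+'.pkl','wb')); cv2.imwrite(f'pics/{n}0.png',f["color"]); print(n,f["intrinsics"],f["origin"],f["attitude"])
E
```

```text
{'clock': 0.0, 'q': array([ 1.17420421,  0.62930729,  0.03841905,  1.51832652, -0.02702412,
        0.99627963, -0.01999437]), 'qd': array([ 7.78590872e-04,  1.20929007e-03,  9.07024508e-04, -9.54949923e-05,
       -1.22329674e-03, -1.34417781e-03, -4.26993913e-04]), 'joint_torque': array([ 3.28036504e-04, -5.49719238e+01,  1.14361905e+00, -1.86634576e+01,
       -5.22047805e-02,  2.37637782e-02,  1.87709256e-04]), 'tcp_pos': array([ 0.21095605, -0.61413979,  0.20459212]), 'eef_rot': array([ 9.86351837e-01,  1.64648839e-01, -1.42154970e-04, -8.90765343e-04]), 'ft_force': array([-0.29121708, -0.36629461, -0.18729442]), 'wrist_torque': array([ 0.01437688, -0.04579921,  0.00773738]), 'grasp_force': 0.0, 'grip_width': 1.0011703727772951}
scene [[512.66504217   0.         271.78072643]
 [  0.         512.66504217 210.70750743]
 [  0.           0.           1.        ]] [-0.1251153   1.00165935  1.13882323] [-0.24513365  0.87368873 -0.40622353  0.10751713]
top [[546.22381188   0.         276.58761911]
 [  0.         546.22381188 208.54266664]
 [  0.           0.           1.        ]] [ 0.38432992 -0.05548376  1.60208545] [-0.69692597  0.71564686 -0.03345507  0.03200825]
```

View pics/top0.png

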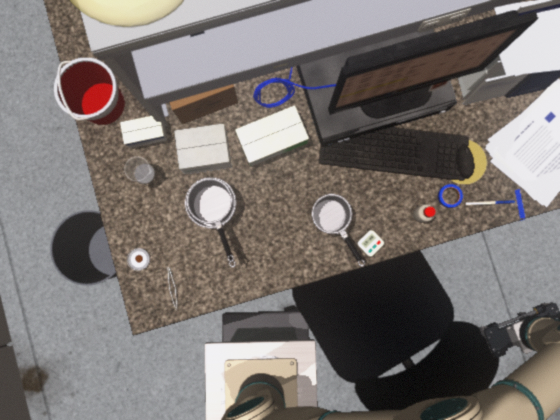

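View pics/scene0.png

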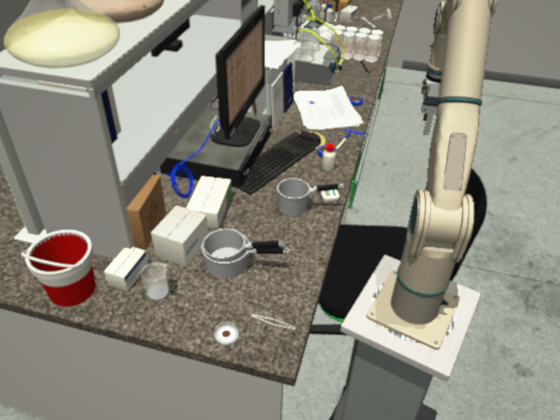

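The top view shows the nest at about (211,203) with its handle running to (232,262). The small pan is at (332,215), its handle running to (362,264) close past the timer at (371,243). The bottle is at (427,212), the beaker at (140,172) and the dish at (139,259).

Run:
```python
from h import *
t=pickle.load(open('top.pkl','rb'));s=pickle.load(open('scene.pkl','rb'))
a=cv2.resize(t["color"][165:285,175:395],None,fx=3.6,fy=3.6,interpolation=cv2.INTER_CUBIC)[:, :792]
b=cv2.resize(s["color"][165:285,190:350],None,fx=3.6/2.2,fy=3.6/2.2)
b=cv2.resize(s["color"][170:285,195:350],None,fx=1.45,fy=1.45,interpolation=cv2.INTER_CUBIC)
im=np.zeros((600,800,3),np.uint8); im[:a.shape[0],:a.shape[1]]=a; im[432:432+b.shape[0],:b.shape[1]]=b[:168]
cv2.imwrite('pics/z.png',im)
for n,f,boxes in(("top",t,[(205,220,245,275),(335,225,370,275)]),("scene",s,[(245,235,292,262),(308,178,345,200)])):
    for (x0,y0,x1,y1) in boxes:
        g=f["color"][y0:y1,x0:x1].max(2); m=(g<45).astype(np.uint8)
        k,l,st,c=cv2.connectedComponentsWithStats(m)
        for i in range(1,k):
            if st[i,4]>25:
                p=np.argwhere(l==i)[:,::-1].astype(np.float32)+[x0,y0]
                print(n,st[i],c[i]+[x0,y0],cv2.minAreaRect(p.astype(np.float32)))
print("nest c z.07",onz(t,211,203,.07),"small",onz(t,332,215,.08))
for n,u,v,z in(("beaker",140,172,.05),("dish",139,259,.01),("timer",371,243,.02),("bottle",427,212,.1)):print(n,onz(t,u,v,z))
```

```text
top [  5  41  30   9 153] [358.80392157 271.30718954] ((354.5, 270.0), (8.0, 29.0), 90.0)
scene [  8   7  30  11 268] [267.32089552 247.23134328] ((267.5, 247.0), (29.0, 10.0), 0.0)
scene [10  7 19  6 65] [326.64615385 187.41538462] ((326.9700012207031, 187.29000854492188), (3.3941125869750977, 18.526199340820312), 81.8698959350586)
nest c z.07 [0.5471546  0.12391748 0.07      ] small [ 0.50342053 -0.21486351  0.08      ]
beaker [0.64413456 0.32862577 0.05      ]
dish [0.39571504 0.34229817 0.01      ]
timer [ 0.42393245 -0.33099892  0.02      ]
bottle [ 0.5032158  -0.47527257  0.1       ]
```

View pics/z.png

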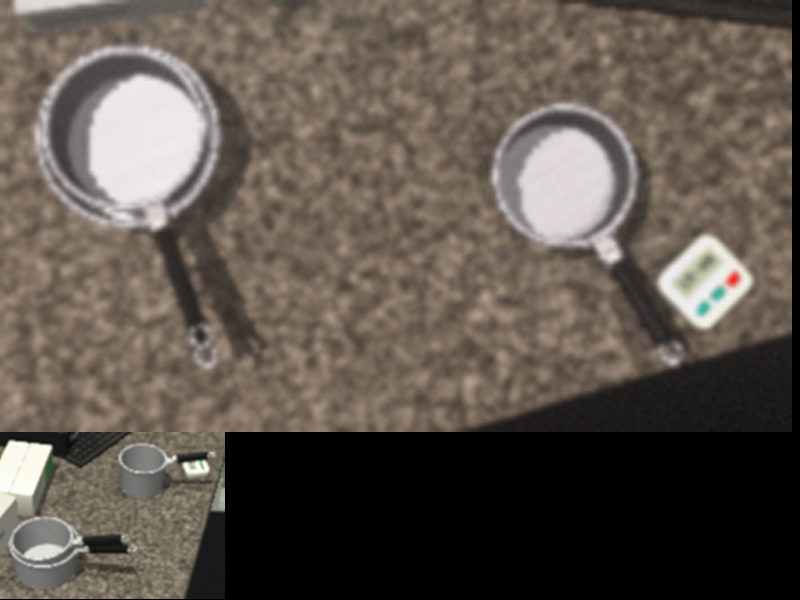

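The enlarged view shows the nest rim centred at crop (127,136) and the middle grip running (163,228) to (197,335). The small rim is centred at (565,175), its grip running (615,258) to (663,345). The inset shows the two nest handles stacked, the middle one on top.

Run:
```python
from h import *
t=pickle.load(open('top.pkl','rb'));s=pickle.load(open('scene.pkl','rb'))
c=lambda x,y:(175+x/3.6-.36,165+y/3.6-.36)
P=lambda x,y,z:onz(t,*c(x,y),z)
def show(n,C,a,b):
    d=b[:2]-C[:2]; e=b[:2]-a[:2]
    print(n,C.round(4),"r",np.linalg.norm(a[:2]-C[:2]).round(4),np.linalg.norm(d).round(4),"ang",np.degrees([np.arctan2(d[1],d[0]),np.arctan2(e[1],e[0])]).round(1)%360)
N=P(127,136,.072); show("nest",N,P(163,228,.095),P(197,335,.119))
S=P(565,175,.08); show("small",S,P(615,258,.09),P(663,345,.105))
print("rim diam nest",np.linalg.norm(P(37,136,.07)-P(219,136,.07)),"small",np.linalg.norm(P(492,175,.08)-P(637,175,.08)))
# scene check: project points, compare with observed
im=cv2.resize(s["color"][165:265,190:350],None,fx=5,fy=5,interpolation=cv2.INTER_CUBIC)
def dot(p,col):
    q=(proj(s,p)-[190,165]+.5)*5; cv2.circle(im,tuple(int(v) for v in q),3,col,-1)
for C,a,col in((N,P(163,228,.095),(0,0,255)),(S,P(615,258,.09),(0,255,0))):
    r=.07 if C is N else .054; z=.07 if C is N else .08
    for k in range(24):dot([C[0]+r*np.cos(k*.2618),C[1]+r*np.sin(k*.2618),z],col)
dot(P(163,228,.095),(255,255,0));dot(P(197,335,.119),(255,255,0));dot(P(615,258,.09),(255,255,0));dot(P(663,345,.105),(255,255,0))
cv2.imwrite('pics/chk.png',im)
```

```text
nest [0.5487 0.1267 0.072 ] r 0.0797 0.1664 ang [199.6 197.9]
small [ 0.5084 -0.2139  0.08  ] r 0.0746 0.1491 ang [206.7 205.3]
rim diam nest 0.1425322823254413 small 0.11264816144031395
```

View pics/chk.png

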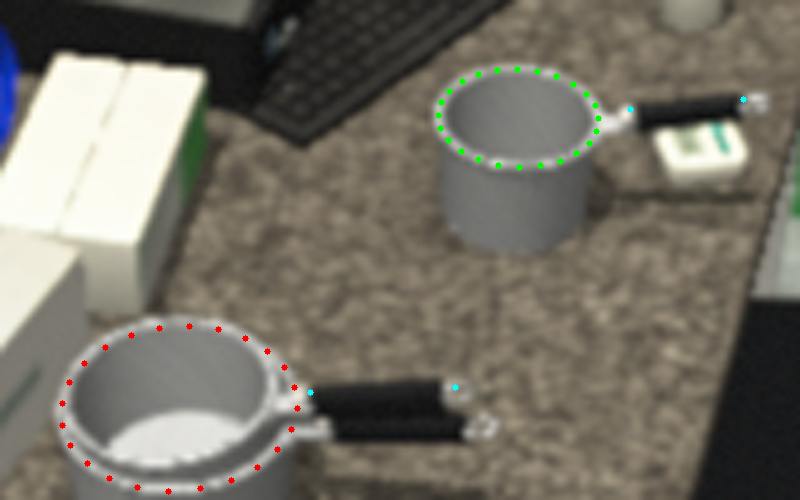

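The reprojected rims match and the grip radii agree (80/166 against 84/169 mm, and 75/149 against 76/151 mm). The nest is at (0.549,0.127) with its handle at 198.5°, and the small pan at (0.508,-0.214) with its handle at 206°. I'll move in with the fingers shut.

Call:
jog_arm(dp=[[0.04,0.036,0],[0.04,0.036,0],[0.04,0.036,0],[0.04,0.036,0],[0.04,0.036,0],[0.04,0.036,0],[0.008,0.05,0],[0.008,0.05,0],[0.008,0.05,0],[0.008,0.05,0],[0.008,0.05,0],[0.008,0.05,0],[-0.016,0.038,0],[-0.016,0.038,0],[-0.016,0.038,0],[-0.016,0.038,0],[0,0,0],[0,0,0]], dr=[[0,0,0],[0,0,0],[0,0,0],[0,0,0],[0,0,0],[0,0,0],[0,0,0],[0,0,0],[0,0,0],[0,0,0],[0,0,0],[0,0,0],[0,0,0],[0,0,0],[0,0,0],[0,0,0],[0,0,0],[0,0,0]], grip=[1,1,1,1,1,1,1,1,1,1,1,1,1,1,1,1,1,1], grip_force=10)

```text
clock: 2.35
tcp_pos: [0.4354, 0.0526, 0.2055]
eef_rot: [0.986, 0.165, 0.0, 0.0]
ft_force: [-0.1, -1.0, -0.0]
grip_width: 0.003
grasp_force: 0.0
```

Call:
jog_arm(dp=[[0.006,0,-0.03],[0,0,-0.03],[0,0,-0.03],[0,0,-0.024],[0,0,0]], dr=[[0,0,0],[0,0,0],[0,0,0],[0,0,0],[0,0,0]], grip=[1,1,1,1,1])

```text
clock: 2.98
tcp_pos: [0.4404, 0.0516, 0.0901]
eef_rot: [0.987, 0.163, -0.002, 0.0]
ft_force: [-0.6, -0.5, 0.6]
grip_width: 0.005
grasp_force: 0.0
```

Run:
```python
from h import *
f=grab_frame("scene");w=grab_frame("wrist")
a=cv2.resize(f["color"][200:300,190:320],(520,400),interpolation=cv2.INTER_CUBIC)
im=np.zeros((400,800,3),np.uint8);im[:,:520]=a;im[:210,520:]=cv2.resize(w["color"],(280,210))
cv2.imwrite('pics/p1.png',im)
# arc plan
N=np.array([.5487,.1267]);pts=[]
for th in range(214,163,-5):
    pts.append(N+.125*np.array([np.cos(np.radians(th)),np.sin(np.radians(th))]))
print(np.array(pts).round(4).tolist());print(np.diff(pts,axis=0).round(4).tolist())
```

```text
[[0.4451, 0.0568], [0.4394, 0.0661], [0.4345, 0.0759], [0.4305, 0.086], [0.4274, 0.0965], [0.4252, 0.1071], [0.424, 0.118], [0.4237, 0.1289], [0.4244, 0.1398], [0.426, 0.1506], [0.4285, 0.1612]]
[[-0.0057, 0.0093], [-0.0049, 0.0098], [-0.004, 0.0101], [-0.0031, 0.0105], [-0.0022, 0.0107], [-0.0012, 0.0108], [-0.0003, 0.0109], [0.0007, 0.0109], [0.0016, 0.0108], [0.0025, 0.0106]]
```

View pics/p1.png

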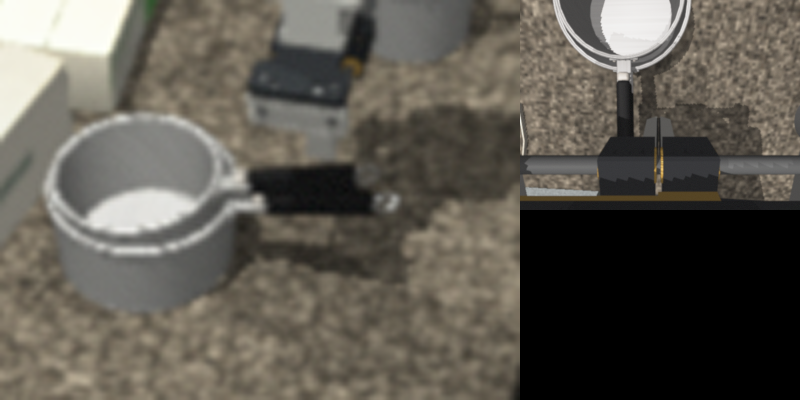

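The fingertips stand to the right of the stacked handles, about 30 mm clear and level with the upper grip. I'll push round slowly.

Call:
jog_arm(dp=[[-0.002,0.007,0.001],[-0.002,0.007,0],[-0.002,0.007,0],[-0.002,0.005,0],[-0.002,0.005,0],[-0.0015,0.005,0],[-0.0015,0.005,0],[-0.001,0.005,0],[-0.001,0.005,0],[0,0,0]], dr=[[0,0,0],[0,0,0],[0,0,-2],[0,0,-2],[0,0,-2.5],[0,0,-2.5],[0,0,-2.5],[0,0,-2.5],[0,0,-2.5],[0,0,0]], grip=[1,1,1,1,1,1,1,1,1,1])

```text
clock: 4.32
tcp_pos: [0.426, 0.1049, 0.0925]
eef_rot: [1.0, 0.022, 0.0, 0.0]
ft_force: [-0.0, 0.8, -0.3]
grip_width: 0.006
grasp_force: 0.0
```

Run:
```python
from h import *
f=grab_frame("scene");w=grab_frame("wrist")
a=cv2.resize(f["color"][200:300,190:320],(520,400),interpolation=cv2.INTER_CUBIC)
im=np.zeros((400,800,3),np.uint8);im[:,:520]=a;im[:210,520:]=cv2.resize(w["color"],(280,210))
cv2.imwrite('pics/p2.png',im)
```

```text
(no output)
```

View pics/p2.png

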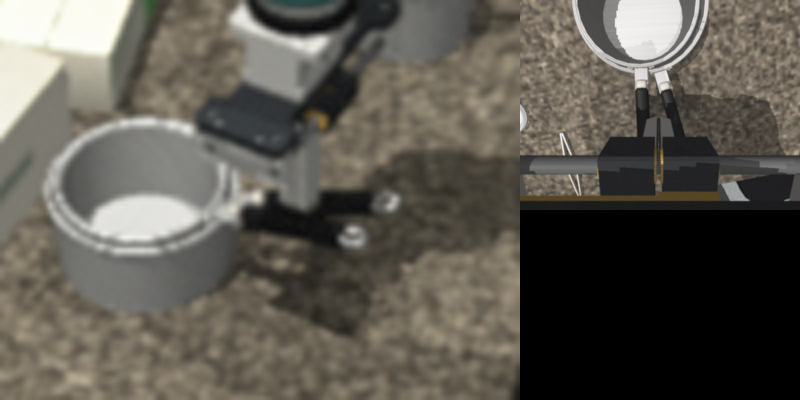

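The middle handle has come off, the pan looks dropped level, and the finger is between the two grips. I'll carry on to widen the fan, then back off and go up.

Call:
jog_arm(dp=[[-0.001,0.0055,0],[-0.0005,0.0055,0],[0,0.0055,0],[0,0.0055,0],[0,0.0055,0],[0.0005,0.0055,0],[0.0005,0.0055,0],[0.001,0.0055,0],[0.001,0.0055,0],[0.001,0.0055,0],[0,0,0],[0,-0.012,0.002],[0,0,0.03],[0,0,0.05],[0,0,0.05],[0,-0.05,0.02],[0,-0.05,0],[0,0,0]], dr=[[0,0,-2.5],[0,0,-2.5],[0,0,-2.5],[0,0,-2.5],[0,0,-2.5],[0,0,-2.5],[0,0,-2.5],[0,0,-2.5],[0,0,-2.5],[0,0,-2.5],[0,0,0],[0,0,0],[0,0,0],[0,0,0],[0,0,0],[0,0,0],[0,0,0],[0,0,0]], grip=[1,1,1,1,1,1,1,1,1,1,1,1,1,1,1,1,1,1])

```text
clock: 6.68
tcp_pos: [0.4281, 0.0424, 0.2451]
eef_rot: [0.98, -0.199, 0.0, 0.0]
ft_force: [0.4, -0.3, -0.4]
grip_width: 0.005
grasp_force: 0.0
```

Run:
```python
from h import *
f=grab_frame("top");pickle.dump(f,open('top2.pkl','wb'));s=grab_frame("scene")
im=np.zeros((600,800,3),np.uint8)
im[:400]=cv2.resize(f["color"][170:270,180:380],(800,400),interpolation=cv2.INTER_CUBIC)
im[400:,:400]=cv2.resize(s["color"][205:285,190:350],(400,200),interpolation=cv2.INTER_CUBIC)
cv2.imwrite('pics/p3.png',im);print(sense()["tcp_pos"],sense()["eef_rot"])
```

```text
[0.42829754 0.04643691 0.2445176 ] [ 9.80510296e-01 -1.96467607e-01 -8.71073921e-05 -1.75946178e-04]
```

View pics/p3.png

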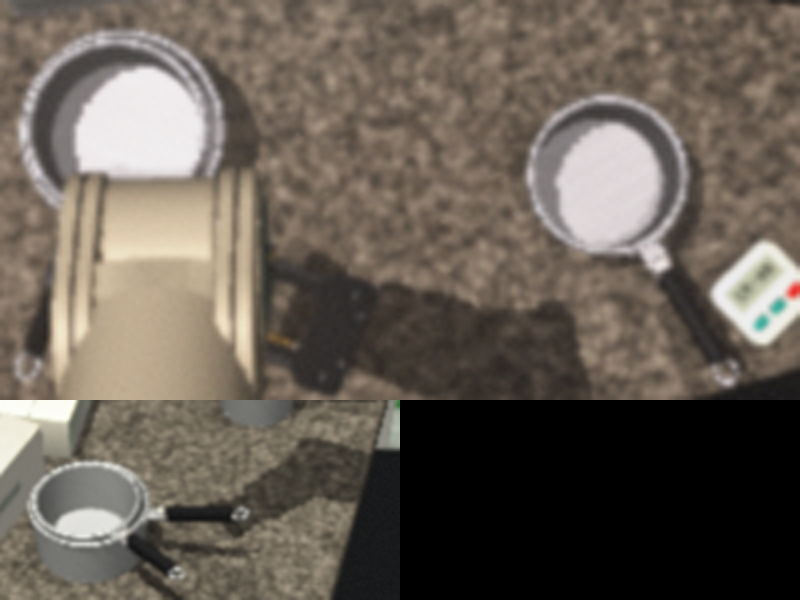

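The middle pan sits level in the large one with its handle well clear, and the large rim is still at about px (210,202). The small pan is untouched. Next I'll go above its handle.

Call:
jog_arm(dp=[[0,-0.03,0],[0,-0.03,0],[0,-0.03,0],[0,-0.03,0],[0,-0.03,0],[0,-0.03,0],[0,-0.03,0],[0,-0.03,0],[0,-0.03,-0.01],[-0.005,-0.03,-0.02],[0,0,-0.03],[0,0,-0.025],[0,0,0],[0,0,0]], dr=[[0,0,5],[0,0,5],[0,0,5],[0,0,5],[0,0,5],[0,0,5],[0,0,5],[0,0,5],[0,0,5],[0,0,4],[0,0,0],[0,0,0],[0,0,0],[0,0,0]], grip=[-1,-1,-1,-1,-1,-1,-1,-1,-1,-1,-1,-1,-1,-1])

```text
clock: 8.52
tcp_pos: [0.4245, -0.2524, 0.16]
eef_rot: [0.973, 0.229, 0.0, 0.0]
ft_force: [0.4, -0.6, -0.7]
grip_width: 0.999
grasp_force: 0.0
```

Run:
```python
from h import *
w=grab_frame("wrist");pickle.dump(w,open('w.pkl','wb'));im=w["color"].copy();s=sense();print(s["tcp_pos"],s["eef_rot"],s["q"].round(2))
S=np.array([.5084,-.2139]);u=np.array([np.cos(np.radians(206.2)),np.sin(np.radians(206.2))])
for r in(.08,.095,.12,.15):
    p=np.r_[S+r*u,.099+(r-.12)*.2126]; q=proj(w,p);print(r,q.round(0));cv2.circle(im,tuple(int(v) for v in q),3,(0,0,255),-1)
for k in range(24):
    q=proj(w,[S[0]+.054*np.cos(k*.2618),S[1]+.054*np.sin(k*.2618),.08]);cv2.circle(im,tuple(int(v) for v in q),2,(0,255,0),-1)
cv2.imwrite('pics/w1.png',im)
f=grab_frame("top");pickle.dump(f,open('top3.pkl','wb'))
```

```text
[ 0.42457845 -0.25267275  0.16028871] [9.73351988e-01 2.29314840e-01 6.47935386e-04 4.37533622e-04] [ 0.32  0.48  0.23  2.   -0.17  0.68 -0.45]
0.08 [281. 201.]
0.095 [280. 222.]
0.12 [280. 257.]
0.15 [280. 298.]
```

View pics/w1.png

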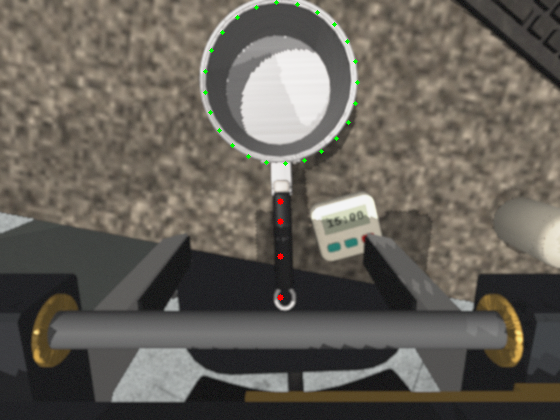

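The reprojected rim and grip dots sit on the pan, and the handle lies about 1° further round than I measured. The timer's nearest corner is clear of the right finger. Going down, gripping and making a short test lift.

Call:
jog_arm(dp=[[-0.001,-0.004,-0.02],[0,0,-0.025],[0,0,-0.025],[0,0,-0.015],[0,0,-0.008],[0,0,0],[0,0,0],[0,0,0],[0,0,0],[0,0,0],[0,0,0],[0,0,0],[0,0,0.01],[0,0,0.02],[0,0,0]], dr=[[0,0,1],[0,0,0],[0,0,0],[0,0,0],[0,0,0],[0,0,0],[0,0,0],[0,0,0],[0,0,0],[0,0,0],[0,0,0],[0,0,0],[0,0,0],[0,0,0],[0,0,0]], grip=[-1,-1,-1,-1,-1,0,0.4,1,1,1,1,1,1,1,1], grip_force=40)

```text
clock: 10.5
tcp_pos: [0.4236, -0.2574, 0.0978]
eef_rot: [0.971, 0.237, 0.001, 0.001]
ft_force: [-0.6, 0.7, -0.7]
grip_width: 0.141
grasp_force: 40.0
```

Run:
```python
from h import *
s=sense();print(s["tcp_pos"],s["eef_rot"],s["grip_width"],s["grasp_force"],s["ft_force"])
w=grab_frame("wrist");t=grab_frame("scene");f=pickle.load(open('top3.pkl','rb'))
im=np.zeros((600,800,3),np.uint8)
im[:300,:400]=cv2.resize(w["color"],(400,300))
im[:300,400:]=cv2.resize(t["color"][160:235,270:370],(400,300),interpolation=cv2.INTER_CUBIC)
im[300:,:400]=cv2.resize(f["color"][165:285,160:320][:120],(400,300),interpolation=cv2.INTER_CUBIC)
cv2.imwrite('pics/w2.png',im)
```

```text
[ 0.42357237 -0.25736672  0.09780214] [0.97143754 0.23729052 0.00109443 0.00105205] 0.1414864899641962 39.999446868896484 [-0.62327249  0.7045336  -0.6627066 ]
```

View pics/w2.png

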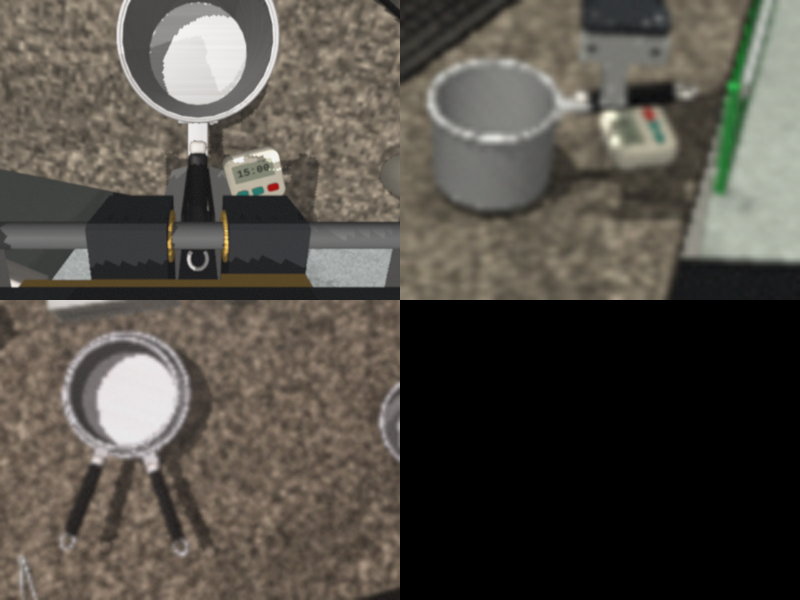

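The small pan is held 14 mm wide at 40 N and has lifted level, clear of the timer. The nest handles are spread at about 40°. Now to locate the middle pan's rim by numbers.

Run:
```python
from h import *
f=pickle.load(open('top3.pkl','rb'));g=cv2.cvtColor(f["color"],cv2.COLOR_BGR2GRAY)
g=cv2.GaussianBlur(g,(0,0),.6)
N=np.array([.5487,.1267])
# polar profiles about N at z=.074: bright rim rings; big rim r~.069 (z .07), mid rim r~.061 (z .078)
for z,lo,hi,name in((.07,.062,.078,'big'),(.078,.053,.066,'mid')):
    rs=np.arange(lo,hi,.0005);pts=[]
    for a in np.radians(np.arange(0,360,6)):
        q=np.array([proj(f,[N[0]+r*np.cos(a),N[1]+r*np.sin(a),z]) for r in rs]).astype(np.float32)
        v=cv2.remap(g,q[:,:1],q[:,1:],cv2.INTER_LINEAR)[:,0]
        i=int(v.argmax())
        if 0<i<len(rs)-1: pts.append(N+rs[i]*np.array([np.cos(a),np.sin(a)]))
    p=np.array(pts)
    for _ in range(4):
        A=np.c_[2*p,np.ones(len(p))];x=np.linalg.lstsq(A,(p**2).sum(1),rcond=None)[0];R0=np.sqrt(x[2]+x[0]**2+x[1]**2)
        e=abs(np.linalg.norm(p-x[:2],axis=1)-R0);p=p[e<max(.0015,1.5*np.median(e))]
    print(name,x[:2].round(4),"rad",R0.round(4),len(p))
# handles in top3 (2.5x panel px -> full)
c=lambda x,y:(160+x/2.5-.3,165+(y-300)/2.5-.3)
for n,p,z0 in(("mid",[(96,466),(69,535)],.095),("big",[(154,470),(181,540)],.087)):
    for q in p:
        P=onz(f,*c(*q),z0+.005)[:2];d=P-N;print(n,np.linalg.norm(d).round(3),np.degrees(np.arctan2(d[1],d[0])).round(1)%360)
```

```text
big [0.5496 0.1262] rad 0.068 37
mid [0.5501 0.1305] rad 0.0622 17
mid 0.087 159.6
mid 0.168 158.7
big 0.093 200.5
big 0.176 200.3
```

Call:
jog_arm(dp=[[0,0,0.02],[0,0,0.03],[0,0,0.03],[0,0,0.02],[0.0,0.01,0],[0.005,0.02,0],[0.007,0.025,0],[0.007,0.025,0],[0.007,0.025,0],[0.007,0.025,0],[0.007,0.025,0],[0.007,0.025,0],[0.007,0.025,0],[0.007,0.025,0],[0.007,0.025,0],[0.007,0.025,0],[0.005,0.015,0],[0.003,0.006,0],[0,0,0],[0,0,0]], dr=[[0,0,0],[0,0,0],[0,0,0],[0,0,0],[0,0,2],[0,0,3],[0,0,3],[0,0,3],[0,0,3],[0,0,3],[0,0,3],[0,0,3],[0,0,3],[0,0,3],[0,0,3],[0,0,3],[0,0,1],[0,0,0],[0,0,0],[0,0,0]], grip=[1,1,1,1,1,1,1,1,1,1,1,1,1,1,1,1,1,1,1,1])

```text
clock: 13.1
tcp_pos: [0.5054, 0.0431, 0.1965]
eef_rot: [0.851, 0.525, -0.0, 0.0]
ft_force: [0.1, 0.7, -1.6]
grip_width: 0.145
grasp_force: 40.0
```

Run:
```python
from h import *
s=sense();print(s["tcp_pos"],s["eef_rot"],s["grip_width"],s["ft_force"],s["q"].round(2))
w=grab_frame("wrist");im=cv2.resize(w["color"],(400,300))
f=grab_frame("scene")
x=R.from_quat(s["eef_rot"]).as_matrix()[:,0];C=s["tcp_pos"]+.0953*x;print("small centre",C[:2],np.degrees(np.arctan2(x[1],x[0]))+180)
sc=f["color"].copy();P=[proj(f,[C[0]+.054*np.cos(k*.2618),C[1]+.054*np.sin(k*.2618),s["tcp_pos"][2]-.067+.08]) for k in range(24)]
z=cv2.resize(sc[150:300,150:350],(800,600),interpolation=cv2.INTER_CUBIC)[:,:]
for p in P: cv2.circle(z,tuple(int(v) for v in (p-[150,150]+.5)*4),3,(0,0,255),-1)
for k in range(24):
    p=proj(f,[.5496+.07*np.cos(k*.2618),.1262+.07*np.sin(k*.2618),.07]);cv2.circle(z,tuple(int(v) for v in (p-[150,150]+.5)*4),2,(0,255,0),-1)
z[:225,500:]=cv2.resize(w["color"],(300,225));cv2.imwrite('pics/p4.png',z)
```

```text
[0.50541454 0.04313705 0.19646683] [ 8.51005547e-01  5.25156587e-01 -2.84854992e-04  1.90419665e-04] 0.14465631682824454 [ 0.10205771  0.74648743 -1.57985751] [-0.18  0.44  0.05  1.92 -0.03  0.78 -0.58]
small centre [0.54814906 0.12831831] 243.35757409222703
```

View pics/p4.png

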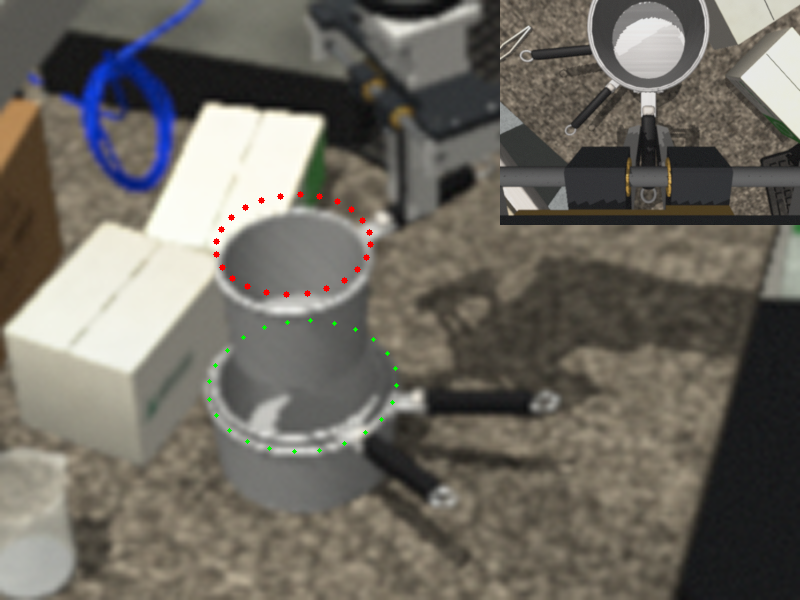

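The small pan hangs above the nest in line with it, but its rim is about 18 zoomed px lower than the level prediction, so it has sagged in the grip. Next I'll measure how much.

```bash
cat > tilt.py <<'E'
from h import *
s=sense();M=R.from_quat(s["eef_rot"]).as_matrix();T=s["tcp_pos"];x=M[:,0]*[1,1,0];x/=np.linalg.norm(x)
def rim(name,C,n,sig=.012):
    # rim circle points: brightest ring sample near predicted circle (centre C, normal n), in image
    f=grab_frame(name);g=cv2.GaussianBlur(cv2.cvtColor(f["color"],cv2.COLOR_BGR2GRAY),(0,0),.8)
    return f,g
f=grab_frame("wrist");g=cv2.GaussianBlur(cv2.cvtColor(f["color"],cv2.COLOR_BGR2GRAY),(0,0),1)
G=T-.019*M[:,2]*1.0
C=T+.0953*x;C[2]=T[2]+.013
# rim ring in wrist: along radial rays, brightest ring pixel -> pixel ring
pts=[];az=[]
c0=proj(f,C)
for a in np.radians(np.arange(0,360,5)):
    d=np.array([np.cos(a),np.sin(a)]);rr=np.arange(85,130,.5);q=(c0+rr[:,None]*d)
    if q.min()<2 or q[:,0].max()>557 or q[:,1].max()>417: continue
    v=cv2.remap(g,q[:,:1].astype(np.float32),q[:,1:].astype(np.float32),cv2.INTER_LINEAR)[:,0].astype(float)
    i=int(np.argmax(np.convolve(v,np.ones(5)/5,'same')-np.convolve(v,np.ones(21)/21,'same')*1)) 
    pts.append(q[i]);az.append(np.degrees(a))
p=np.array(pts,np.float32)
for _ in range(4):
    e=cv2.fitEllipseDirect(p.reshape(-1,1,2));(cx,cy),(A,B),th=e
    u=(p-[cx,cy])@np.array([[np.cos(np.radians(th)),-np.sin(np.radians(th))],[np.sin(np.radians(th)),np.cos(np.radians(th))]])
    r=abs(np.hypot(u[:,0]/A*2,u[:,1]/B*2)-1);p=p[r<max(.01,2*np.median(r))]
print("pred c",c0.round(1),"ellipse",e,len(p),"res",r.mean().round(4))
pr=np.array([proj(f,C+.053*np.array([np.cos(k),np.sin(k),0])) for k in np.linspace(0,6.28,40)],np.float32)
print("level pred ellipse",cv2.fitEllipse(pr.reshape(-1,1,2)))
# triangulate rim points via sagged plane: rotation about tool y through G; report ellipse predicted for tilts
y=np.cross([0,0,1],x)
for deg in(2,4,6,8):
    Q=R.from_rotvec(np.radians(deg)*y).as_matrix()
    pr=np.array([proj(f,G+Q@(C+.053*np.array([np.cos(k),np.sin(k),0])-G)) for k in np.linspace(0,6.28,40)],np.float32)
    print(deg,cv2.fitEllipse(pr.reshape(-1,1,2)))
    fs=None
sc=grab_frame("scene")
for deg in(0,4,6,8):
    Q=R.from_rotvec(np.radians(deg)*y).as_matrix()
    pr=np.array([proj(sc,G+Q@(C+.054*np.array([np.cos(k),np.sin(k),0])-G)) for k in np.linspace(0,6.28,80)])
    z=(pr-150+.5)*4;print("scene",deg,z.min(0).round(),z.max(0).round())
E
python3 tilt.py
```

```text
pred c [275.1  61.8] ellipse ((275.3223876953125, 61.583072662353516), (256.44390869140625, 258.0829162597656), 39.945091247558594) 31 res 0.0016
level pred ellipse ((275.0762939453125, 51.36912536621094), (238.3715057373047, 255.7327880859375), 179.55706787109375)
2 ((275.1188659667969, 55.07508087158203), (233.21182250976562, 248.2590789794922), 179.59742736816406)
4 ((275.1590576171875, 58.816307067871094), (228.28282165527344, 240.92848205566406), 179.6393585205078)
6 ((275.1971130371094, 62.58694839477539), (223.57351684570312, 233.74697875976562), 179.68641662597656)
8 ((275.23309326171875, 66.38202667236328), (219.07351684570312, 226.71875), 179.7467803955078)
scene 0 [216. 195.] [371. 295.]
scene 4 [218. 200.] [371. 304.]
scene 6 [219. 202.] [372. 308.]
scene 8 [221. 204.] [372. 313.]
```

The pan sags about 7–8°. I'll raise the grip force to 60 N and pitch the tool back 7° to level it.

Call:
jog_arm(dp=[[0,0,0],[0,0,0],[0.001,0.001,0],[0.001,0.001,0],[0,0,0],[0,0,0]], dr=[[0,0,0],[1.5,-0.75,0],[1.5,-0.75,0],[1.5,-0.75,0],[1.8,-0.9,0],[0,0,0]], grip=[1,1,1,1,1,1], grip_force=60)

```text
clock: 14.05
tcp_pos: [0.5073, 0.045, 0.1965]
eef_rot: [0.85, 0.524, 0.052, -0.032]
ft_force: [-0.1, -0.8, -1.1]
grip_width: 0.142
grasp_force: 60.0
```

```bash
cat > lev.py <<'E'
from h import *
s=sense();M=R.from_quat(s["eef_rot"]).as_matrix();T=s["tcp_pos"];x=M[:,0]*[1,1,0];x/=np.linalg.norm(x);y=np.cross([0,0,1],x)
print(T.round(4),"pitch",np.degrees(np.arcsin(M[2,0])).round(2),"yaw",np.degrees(np.arctan2(x[1],x[0])).round(1),s["grasp_force"])
f=grab_frame("scene");b=f["color"].astype(int)
G=T-.019*M[:,2]; 
# two-view: rim left/right/bottom extremes in scene from bright rim ridge near predictions
g=cv2.GaussianBlur(cv2.cvtColor(f["color"],cv2.COLOR_BGR2GRAY),(0,0),.6)
def bottom(deg):
    Q=R.from_rotvec(np.radians(deg)*y).as_matrix();off=.0953*x+np.array([0,0,-.006])
    pr=np.array([proj(f,G+Q@(off+.053*np.array([np.cos(k),np.sin(k),0]))) for k in np.linspace(0,6.28,180)])
    return pr[pr[:,1].argmax()],Q@off+G
u=bottom(0)[0];c=int(round(u[0]));rows=np.arange(int(u[1])-8,int(u[1])+14)
pk=[rows[g[rows,cc].argmax()] for cc in range(c-3,c+4)]
print("scene bottom rim rows",pk,"pred by sag(level abs)",[(d,bottom(d)[0].round(1).tolist()) for d in(0,2,4,6,8)])
w=grab_frame("wrist");gw=cv2.GaussianBlur(cv2.cvtColor(w["color"],cv2.COLOR_BGR2GRAY),(0,0),1)
best=[]
for row in range(30,110,8):
    l=140+gw[row,140:195].argmax();r=365+gw[row,365:420].argmax();best.append((row,l,r,r-l))
print(best)
for d in(-2,0,2,4,6,8):
    Q=R.from_rotvec(np.radians(d)*y).as_matrix();off=.0953*x+np.array([0,0,-.006])
    pr=np.array([proj(w,G+Q@(off+.053*np.array([np.cos(k),np.sin(k),0]))) for k in np.linspace(0,6.28,180)])
    print(d,"wrist rim L,R,bottom",pr[:,0].min().round(1),pr[:,0].max().round(1),pr[:,1].max().round(1),"centre",bottom(d)[1].round(4))
cb=[130+gw[130:215,cc].argmax() for cc in range(225,265,10)];print("wrist rim low rows",cb)
E
python3 lev.py
```

```text
[0.5073 0.045  0.1965] pitch 7.06 yaw 63.3 59.99928116798401
scene bottom rim rows [np.int64(223), np.int64(223), np.int64(223), np.int64(223), np.int64(223), np.int64(223), np.int64(223)] pred by sag(level abs) [(0, [221.8, 222.8]), (2, [221.3, 223.9]), (4, [220.8, 225.1]), (6, [220.4, 226.2]), (8, [220.1, 227.3])]
[(30, np.int64(167), np.int64(394), np.int64(227)), (38, np.int64(166), np.int64(398), np.int64(232)), (46, np.int64(165), np.int64(405), np.int64(240)), (54, np.int64(165), np.int64(409), np.int64(244)), (62, np.int64(166), np.int64(412), np.int64(246)), (70, np.int64(167), np.int64(418), np.int64(251)), (78, np.int64(169), np.int64(384), np.int64(215)), (86, np.int64(171), np.int64(382), np.int64(211)), (94, np.int64(177), np.int64(376), np.int64(199)), (102, np.int64(180), np.int64(375), np.int64(195))]
-2 wrist rim L,R,bottom 162.5 388.2 180.7 centre [0.5491 0.1282 0.2127]
0 wrist rim L,R,bottom 164.8 385.9 180.9 centre [0.5491 0.1281 0.2093]
2 wrist rim L,R,bottom 167.0 383.8 181.3 centre [0.5489 0.1278 0.206 ]
4 wrist rim L,R,bottom 169.1 381.7 181.7 centre [0.5488 0.1275 0.2027]
6 wrist rim L,R,bottom 171.2 379.7 182.2 centre [0.5485 0.1271 0.1994]
8 wrist rim L,R,bottom 173.1 377.8 182.8 centre [0.5483 0.1265 0.1961]
wrist rim low rows [np.int64(152), np.int64(158), np.int64(134), np.int64(135)]
```

It's level now (the scene rim and wrist rim both match 0°), with the underside at about 0.129. I'll lower it into the middle pan.

Call:
jog_arm(dp=[[0,0.001,-0.012],[0,0,-0.015],[0,0,-0.015],[0,0,-0.015],[0,0,-0.01],[0,0,-0.01],[0,0,-0.01],[0,0,-0.01],[0,0,-0.008],[0,0,-0.006],[0,0,-0.004],[0,0,0],[0,0,0]], dr=[[0,0,0],[0,0,0],[0,0,0],[0,0,0],[0,0,0],[0,0,0],[0,0,0],[0,0,0],[0,0,0],[0,0,0],[0,0,0],[0,0,0],[0,0,0]], grip=[1,1,1,1,1,1,1,1,1,1,1,1,1])

```text
clock: 15.78
tcp_pos: [0.5067, 0.0459, 0.0809]
eef_rot: [0.849, 0.524, 0.051, -0.032]
ft_force: [-1.5, -5.2, 1.4]
grip_width: 0.145
grasp_force: 60.0
```

```bash
python3 lev.py | head -2
```

```text
[0.5067 0.0459 0.0809] pitch 6.92 yaw 63.4 60.00931262969971
scene bottom rim rows [np.int64(260), np.int64(260), np.int64(260), np.int64(260), np.int64(263), np.int64(263), np.int64(263)] pred by sag(level abs) [(0, [223.9, 253.2]), (2, [223.4, 254.2]), (4, [223.0, 255.2]), (6, [222.6, 256.2]), (8, [222.9, 257.2])]
```

There is 5 N of side contact from the +y wall with about 7 mm to go, so I'll shift back a little and continue.

Call:
jog_arm(dp=[[-0.001,-0.002,0],[0,-0.001,0],[0,0,-0.002],[0,0,-0.002],[0,0,0]], dr=[[0,0,0],[0,0,0],[0,0,0],[0,0,0],[0,0,0]], grip=[1,1,1,1,1])

```text
clock: 16.5
tcp_pos: [0.5066, 0.044, 0.0773]
eef_rot: [0.849, 0.525, 0.052, -0.032]
ft_force: [-1.6, -2.7, 1.7]
grip_width: 0.139
grasp_force: 60.0
```

Call:
jog_arm(dp=[[-0.001,-0.002,0],[0,0,-0.0015],[0,0,-0.0015],[0,0,0]], dr=[[0,0,0],[0,0,0],[0,0,0],[0,0,0]], grip=[1,1,1,1])

```text
clock: 17.0
tcp_pos: [0.5057, 0.0421, 0.0744]
eef_rot: [0.849, 0.525, 0.052, -0.032]
ft_force: [-0.3, -1.2, 0.7]
grip_width: 0.141
grasp_force: 59.9
```

Call:
jog_arm(dp=[[0,-0.0005,-0.001],[0,0,-0.001],[0,0,0]], dr=[[0,0,0],[0,0,0],[0,0,0]], grip=[1,1,1])

```text
clock: 17.38
tcp_pos: [0.506, 0.0419, 0.0727]
eef_rot: [0.849, 0.525, 0.053, -0.032]
ft_force: [-0.6, -1.6, 3.9]
grip_width: 0.142
grasp_force: 59.9
```

It has touched the floor. Opening gently, then straight up.

Call:
jog_arm(dp=[[0,0,0],[0,0,0],[0,0,0],[0,0,0],[0,0,0],[0,0,0.01],[0,0,0.02],[0,0,0.03],[0,0,0.04],[0,0,0.04],[0,-0.04,0.02],[0,-0.06,0],[0,-0.06,0],[0,-0.06,0],[0,-0.06,0],[0,0,0],[0,0,0]], dr=[[0,0,0],[0,0,0],[0,0,0],[0,0,0],[0,0,0],[0,0,0],[0,0,0],[0,0,0],[0,0,0],[0,0,0],[0,0,0],[0,0,0],[0,0,0],[0,0,0],[0,0,0],[0,0,0],[0,0,0]], grip=[0.68,0.62,0.55,0.4,0.4,0.4,0.4,0.4,0.4,0.4,0.4,0.4,0.4,0.4,0.4,0.4,0.4], grip_force=10)

```text
clock: 19.5
tcp_pos: [0.5055, -0.2376, 0.2328]
eef_rot: [0.849, 0.525, 0.053, -0.033]
ft_force: [0.2, 0.5, -0.3]
grip_width: 0.301
grasp_force: 0.0
```

Run:
```python
from h import *
print(sense()["tcp_pos"],sense()["grip_width"])
t=grab_frame("top");s=grab_frame("scene");cv2.imwrite('pics/fin.png',t["color"])
g=cv2.GaussianBlur(cv2.cvtColor(t["color"],cv2.COLOR_BGR2GRAY),(0,0),.6)
N=np.array([.5496,.1262])
def prof(f,C,z,lo,hi):
    g=cv2.GaussianBlur(cv2.cvtColor(f["color"],cv2.COLOR_BGR2GRAY),(0,0),.6);rs=np.arange(lo,hi,.0005);p=[]
    for a in np.radians(np.arange(0,360,6)):
        q=np.array([proj(f,[C[0]+r*np.cos(a),C[1]+r*np.sin(a),z]) for r in rs]).astype(np.float32)
        v=cv2.remap(g,q[:,:1],q[:,1:],cv2.INTER_LINEAR)[:,0];i=int(v.argmax())
        if 0<i<len(rs)-1:p.append(C+rs[i]*np.array([np.cos(a),np.sin(a)]))
    p=np.array(p)
    for _ in range(4):
        x=np.linalg.lstsq(np.c_[2*p,np.ones(len(p))],(p**2).sum(1),rcond=None)[0];R0=np.sqrt(x[2]+x[0]**2+x[1]**2)
        e=abs(np.linalg.norm(p-x[:2],axis=1)-R0);p=p[e<max(.0015,1.5*np.median(e))]
    return x[:2].round(4),R0.round(4),len(p)
for n,f in(("top",t),("scene",s)):
    print(n,"big",prof(f,N,.07,.062,.078),"small@.086",prof(f,N,.086,.045,.060))
# dark-handle angular profile at r=.13, z=.105 in top
for z,r in((.09,.13),(.10,.12),(.105,.13)):
    A=np.arange(140,270,1.);v=[]
    for a in np.radians(A):
        q=proj(t,[N[0]+r*np.cos(a),N[1]+r*np.sin(a),z]);v.append(float(t["color"][int(round(q[1])),int(round(q[0]))].max()))
    print(z,[int(a) for a,b in zip(A,v) if b<50])
```

```text
[ 0.50549797 -0.23755781  0.23275589] 0.3009346867130133
top big (array([0.552 , 0.1318]), np.float64(0.0691), 26) small@.086 (array([0.5473, 0.1206]), np.float64(0.0527), 30)
scene big (array([0.5508, 0.126 ]), np.float64(0.0723), 12) small@.086 (array([0.5472, 0.1271]), np.float64(0.056), 15)
0.09 [153, 154, 155, 156, 157, 158, 196, 197, 198, 199, 200, 209, 241, 242, 243, 244, 245]
0.1 [153, 154, 155, 156, 157, 158, 196, 197, 198, 199, 200, 201, 241, 242, 243, 244]
0.105 [155, 156, 157, 158, 159, 197, 198, 199, 200, 201, 207, 240, 241, 242, 243, 244, 245]
```

```bash
cat > fit.py <<'E'
from h import *
def fit(f,C,z,R0,w):
    g=cv2.GaussianBlur(cv2.cvtColor(f["color"],cv2.COLOR_BGR2GRAY),(0,0),.5)
    for it in range(6):
        rs=np.arange(R0-w,R0+w,.0004);p=[]
        for a in np.radians(np.arange(0,360,5)):
            q=np.array([proj(f,[C[0]+r*np.cos(a),C[1]+r*np.sin(a),z]) for r in rs]).astype(np.float32)
            v=cv2.remap(g,q[:,:1],q[:,1:],cv2.INTER_LINEAR)[:,0];i=int(v.argmax())
            if 0<i<len(rs)-1 and v[i]>150:p.append(C+rs[i]*np.array([np.cos(a),np.sin(a)]))
        p=np.array(p)
        d=p-C;n=d/np.linalg.norm(d,axis=1)[:,None];res=np.linalg.norm(d,axis=1)-R0
        k=np.ones(len(p),bool)
        for _ in range(3):
            x=np.linalg.lstsq(np.c_[n,np.ones(len(n))][k],res[k],rcond=None)[0];e=abs(np.c_[n,np.ones(len(n))]@x-res);k=e<max(.001,1.5*np.median(e))
        C=C+x[:2]*.8;w=max(.004,w*.8)
    return C.round(4),"R",(R0+x[2]).round(4),"n",k.sum(),"res",e[k].mean().round(5)
if __name__=="__main__":
    t=grab_frame("top");s=grab_frame("scene");N=np.array([.549,.126])
    for nm,f in(("top",t),("scene",s)):
        for n,z,r in(("big",.07,.069),("mid",.078,.061),("small",.081,.053),("small",.086,.053),("small",.091,.053)):
            print(nm,n,z,*fit(f,N.copy(),z,r,.007))
    t0=pickle.load(open('top.pkl','rb'));s0=pickle.load(open('scene.pkl','rb'));S=np.array([.508,-.214])
    print("ref top",*fit(t0,S,.08,.053,.007));print("ref scene",*fit(s0,S,.08,.053,.007))
E
python3 fit.py
```

```text
top big 0.07 [0.5524 0.1316] R 0.0693 n 27 res 0.00049
top mid 0.078 [0.552  0.1338] R 0.0638 n 15 res 0.0004Traceback (most recent call last):
  File "fit.py", line 21, in <module>
    print(nm,n,z,*fit(f,N.copy(),z,r,.007))
                  ~~~^^^^^^^^^^^^^^^^^^^^^
  File "fit.py", line 11, in fit
    d=p-C;n=d/np.linalg.norm(d,axis=1)[:,None];res=np.linalg.norm(d,axis=1)-R0
      ~^~
ValueError: operands could not be broadcast together with shapes (0,) (2,)
```

```bash
sed -i 's/v\[i\]>150/v[i]>90/' fit.py; python3 fit.py
```

```text
top big 0.07 [0.5521 0.1316] R 0.0693 n 36 res 0.00062
top mid 0.078 [0.5521 0.1349] R 0.0631 n 29 res 0.00052
top small 0.081 [0.5481 0.1213] R 0.0526 n 41 res 0.00062
top small 0.086 [0.548  0.1206] R 0.0526 n 45 res 0.00073
top small 0.091 [0.5472 0.1201] R 0.0524 n 46 res 0.00076
scene big 0.07 [0.5545 0.1216] R 0.0706 n 21 res 0.00084
scene mid 0.078 [0.553  0.1203] R 0.0617 n 11 res 0.00041
scene small 0.081 [0.547  0.1254] R 0.0557 n 9 res 0.00033
scene small 0.086 [0.5452 0.1251] R 0.0558 n 12 res 0.00042
scene small 0.091 [0.5451 0.1261] R 0.055 n 13 res 0.00078
ref top [ 0.5086 -0.2132] R 0.0534 n 52 res 0.00045
ref scene [ 0.5095 -0.2152] R 0.0533 n 48 res 0.00058
```

Call:
jog_arm(dp=[[0,0.02,0.02],[0,0.02,0.02],[0,0.02,0.02],[0,0.02,0.02],[0,0.02,0],[0,0.02,0],[0,0,0],[0,0,0]], dr=[[-1.5,0.75,0],[-1.5,0.75,0],[-1.5,0.75,0],[-1.8,0.9,0],[0,0,0],[0,0,0],[0,0,0],[0,0,0]], grip=[0.4,0.4,0.4,0.4,0.4,0.4,0.4,0.4])

```text
clock: 20.8
tcp_pos: [0.5056, -0.119, 0.3125]
eef_rot: [0.851, 0.526, -0.0, 0.0]
ft_force: [-0.0, 0.2, 0.2]
grip_width: 0.3
grasp_force: 0.0
```

```bash
cat > wf.py <<'E'
from fit import *
import sys
w=grab_frame("wrist");pickle.dump(w,open(sys.argv[1],'wb'));print(sense()["tcp_pos"].round(4),np.array(w["origin"]).round(3),"axis",att(w)[:,2].round(2))
for n,C,z,r in(("big",[.552,.1316],.07,.0695),("mid",[.551,.128],.078,.061),("small",[.548,.1206],.086,.053)):
    print(n,proj(w,[*C,z]).round(0),*fit(w,np.array(C),z,r,.006))
t3=pickle.load(open('top3.pkl','rb'));print("top3 big",*fit(t3,np.array([.55,.127]),.07,.069,.006),"mid",*fit(t3,np.array([.55,.128]),.078,.061,.005))
E
python3 wf.py w_a.pkl
```

```text
[ 0.5055 -0.1193  0.3125] [ 0.538 -0.056  0.492] axis [-0.11 -0.21 -0.97]Traceback (most recent call last):
  File "wf.py", line 5, in <module>
    print(n,proj(w,[*C,z]).round(0),*fit(w,np.array(C),z,r,.006))
                                     ~~~^^^^^^^^^^^^^^^^^^^^^^^^
  File "fit.py", line 11, in fit
    d=p-C;n=d/np.linalg.norm(d,axis=1)[:,None];res=np.linalg.norm(d,axis=1)-R0
      ~^~
ValueError: operands could not be broadcast together with shapes (0,) (2,)
```

Call:
jog_arm(dp=[[0.008,0.04,0],[0.008,0.04,0],[0.008,0.04,0],[0.008,0.04,0],[0.008,0.04,0],[0.008,0.04,0],[0,0,0],[0,0,0]], dr=[[0,0,0],[0,0,0],[0,0,0],[0,0,0],[0,0,0],[0,0,0],[0,0,0],[0,0,0]], grip=[0.4,0.4,0.4,0.4,0.4,0.4,0.4,0.4])

```text
clock: 21.85
tcp_pos: [0.5538, 0.12, 0.3122]
eef_rot: [0.851, 0.525, -0.001, 0.0]
ft_force: [0.7, -0.2, -0.2]
grip_width: 0.3
grasp_force: 0.0
```

```bash
python3 wf.py w_a.pkl
```

```text
[0.5538 0.1196 0.3123] [0.586 0.183 0.492] axis [-0.11 -0.22 -0.97]
big [271. 170.] [0.5515 0.1325] R 0.0699 n 38 res 0.00045
mid [271. 174.] [0.5505 0.1275] R 0.0628 n 28 res 0.00054
small [272. 182.] [0.5541 0.1188] R 0.0526 n 23 res 0.00047
top3 big [0.5498 0.1259] R 0.0686 n 43 res 0.00057 mid [0.5504 0.1312] R 0.0621 n 35 res 0.00036
```

Call:
jog_arm(dp=[[-0.01,-0.04,0],[-0.01,-0.04,0],[-0.01,-0.03,0],[0,0,0],[0,0,0]], dr=[[0,0,0],[0,0,0],[0,0,0],[0,0,0],[0,0,0]], grip=[0.4,0.4,0.4,0.4,0.4])

```text
clock: 22.52
tcp_pos: [0.5238, 0.0117, 0.3127]
eef_rot: [0.851, 0.525, 0.0, -0.0]
ft_force: [-0.5, -0.1, 0.3]
grip_width: 0.303
grasp_force: 0.0
```

```bash
python3 wf.py w_b.pkl
```

```text
[0.5239 0.0124 0.3126] [0.556 0.074 0.492] axis [-0.11 -0.21 -0.97]
big [251.  75.] [0.5545 0.1366] R 0.0689 n 38 res 0.0004
mid [251.  77.] [0.5486 0.1306] R 0.0595 n 29 res 0.00039
small [252.  84.] [0.5487 0.1233] R 0.0529 n 33 res 0.00054
top3 big [0.5498 0.1259] R 0.0686 n 43 res 0.00057 mid [0.5504 0.1312] R 0.0621 n 35 res 0.00036
```

Run:
```python
from h import *
w=pickle.load(open('w_a.pkl','rb'));g=cv2.GaussianBlur(cv2.cvtColor(w["color"],cv2.COLOR_BGR2GRAY),(0,0),.5)
C=[.5487,.1233];rs=np.arange(.038,.086,.0015);print("r",(rs*1000).round(0).astype(int).tolist())
for a in range(0,360,20):
    q=np.array([proj(w,[C[0]+r*np.cos(np.radians(a)),C[1]+r*np.sin(np.radians(a)),.08]) for r in rs]).astype(np.float32)
    print(a,cv2.remap(g,q[:,:1],q[:,1:],cv2.INTER_LINEAR)[:,0].tolist())
```

```text
r [38, 40, 41, 42, 44, 46, 47, 49, 50, 52, 53, 55, 56, 58, 59, 61, 62, 64, 65, 67, 68, 70, 71, 73, 74, 76, 77, 79, 80, 82, 83, 85]
0 [110, 113, 125, 140, 137, 123, 114, 109, 106, 102, 94, 87, 78, 71, 67, 74, 110, 148, 155, 130, 93, 105, 140, 154, 143, 120, 110, 105, 97, 87, 81, 80]
20 [143, 131, 126, 125, 125, 123, 122, 121, 119, 118, 117, 116, 114, 112, 108, 102, 98, 91, 79, 71, 89, 130, 155, 140, 106, 123, 152, 150, 114, 76, 63, 64]
40 [135, 135, 137, 137, 137, 134, 132, 131, 134, 134, 133, 132, 133, 132, 132, 130, 130, 128, 126, 126, 125, 125, 125, 125, 133, 151, 156, 135, 137, 156, 144, 111]
60 [141, 143, 142, 138, 138, 140, 141, 141, 140, 142, 142, 141, 140, 141, 139, 139, 139, 139, 141, 143, 143, 144, 142, 141, 139, 134, 135, 151, 155, 138, 147, 148]
80 [141, 142, 142, 141, 139, 138, 140, 142, 140, 140, 140, 141, 141, 139, 140, 138, 137, 136, 137, 139, 141, 141, 139, 139, 136, 129, 131, 152, 163, 156, 162, 155]
100 [150, 141, 137, 137, 137, 137, 137, 138, 136, 134, 131, 131, 130, 130, 128, 127, 124, 123, 121, 119, 116, 109, 95, 83, 103, 140, 163, 153, 152, 149, 113, 78]
120 [86
[... 1136 characters left out ...]
5, 143, 132, 127, 121, 116, 114, 114, 115, 113, 102, 83, 66, 62, 66, 75, 81, 78]
280 [148, 147, 147, 147, 146, 147, 145, 143, 142, 141, 141, 140, 143, 156, 166, 154, 125, 106, 103, 106, 108, 107, 102, 96, 90, 88, 90, 91, 85, 75, 70, 77]
300 [139, 137, 135, 133, 131, 128, 126, 124, 121, 118, 115, 112, 110, 115, 135, 151, 149, 134, 126, 122, 118, 113, 107, 101, 96, 97, 97, 93, 88, 84, 85, 86]
320 [130, 128, 124, 121, 117, 112, 107, 101, 96, 90, 83, 86, 112, 140, 153, 166, 173, 150, 121, 107, 101, 97, 97, 102, 109, 117, 120, 117, 108, 98, 89, 80]
340 [87, 85, 82, 80, 76, 76, 85, 102, 118, 130, 123, 121, 152, 178, 172, 136, 98, 111, 151, 178, 171, 128, 97, 90, 89, 92, 94, 96, 102, 111, 120, 123]
```

```bash
cat > hd.py <<'E'
from h import *
N=np.array([.551,.128])
def blob(f,ang,r0=.115,z=.1):
    # dark connected blob nearest the expected handle midpoint; ends along its long axis, ordered from pan outward
    m=(f["color"].max(2)<62).astype(np.uint8);a=np.radians(ang);u=np.array([np.cos(a),np.sin(a)])
    c=proj(f,[*(N+r0*u),z]);far=proj(f,[*(N+.2*u),z+.02]);roi=np.zeros_like(m)
    a0=proj(f,[*(N+.06*u),z-.01]);wd=max(6,int(np.linalg.norm(far-a0)*.18));cv2.line(roi,tuple(int(v) for v in a0),tuple(int(v) for v in far),1,wd*2)
    k,l,st,ce=cv2.connectedComponentsWithStats(m&roi)
    i=1+max(range(k-1),key=lambda j:st[j+1,4]) ; p=np.argwhere(l==i)[:,::-1].astype(float);mu=p.mean(0)
    d=np.linalg.svd(p-mu,full_matrices=False)[2][0];d*=np.sign(d@(far-a0));s=(p-mu)@d
    return mu+d*(s.min()-.3),mu+d*(s.max()+.3),len(p),st[i,:4]
def tri(rs):
    A=np.zeros((3,3));b=np.zeros(3)
    for o,d in rs: P=np.eye(3)-np.outer(d,d);A+=P;b+=P@o
    x=np.linalg.solve(A,b);return x,[np.linalg.norm((np.eye(3)-np.outer(d,d))@(x-o)).round(4) for o,d in rs]
if __name__=="__main__":
    V={"top":grab_frame("top"),"scene":grab_frame("scene")}
    for n,ang,z in(("small",243,.1),("mid",156,.09),("big",199,.08)):
        B={k:blob(f,ang,z=z) for k,f in V.items()}
        for k in B: print(n,k,B[k][0].round(1),B[k][1].round(1),B[k][2:])
        E=[tri([ray(V[k],*B[k][j]) for k in B]) for j in(0,1)]
        for x,e in E: print("   ",x.round(4),e)
        d=E[1][0]-E[0][0];print("    len",np.linalg.norm(d).round(4),"rise deg",np.degrees(np.arctan2(d[2],np.hypot(d[0],d[1]))).round(1),"mid",((E[0][0]+E[1][0])/2).round(4))
E
python3 hd.py
```

```text
small top [280.7 227. ] [281.3 227. ] (1, array([281, 227,   1,   1], dtype=int32))
small scene [250.1 233.4] [264.2 228.7] (58, array([251, 229,  14,   7], dtype=int32))
    [ 0.5189 -0.047  -0.0051] [np.float64(0.047), np.float64(0.047)]
    [ 0.4993 -0.0608  0.015 ] [np.float64(0.025), np.float64(0.025)]
    len 0.0312 rise deg 39.9 mid [ 0.5091 -0.0539  0.0049]
mid top [195.6 230.5] [185.3 256.8] (123, array([184, 231,  14,  27], dtype=int32))
mid scene [240.3 259.1] [256.1 273.3] (185, array([238, 257,  19,  19], dtype=int32))
    [0.4694 0.1654 0.0894] [np.float64(0.0003), np.float64(0.0003)]
    [0.3977 0.1935 0.0969] [np.float64(0.0001), np.float64(0.0001)]
    len 0.0773 rise deg 5.6 mid [0.4335 0.1795 0.0932]Traceback (most recent call last):
  File "hd.py", line 19, in <module>
    B={k:blob(f,ang,z=z) for k,f in V.items()}
         ~~~~^^^^^^^^^^^
  File "hd.py", line 9, in blob
    i=1+max(range(k-1),key=lambda j:st[j+1,4]) ; p=np.argwhere(l==i)[:,::-1].astype(float);mu=p.mean(0)
        ~~~^^^^^^^^^^^^^^^^^^^^^^^^^^^^^^^^^^^
ValueError: max() iterable argument is empty
```

Call:
jog_arm(dp=[[0,-0.05,0],[0,-0.05,0],[0,-0.05,0],[0,-0.05,0],[0,-0.05,0],[0,-0.05,0],[0,0,0]], dr=[[0,0,0],[0,0,0],[0,0,0],[0,0,0],[0,0,0],[0,0,0],[0,0,0]], grip=[0.4,0.4,0.4,0.4,0.4,0.4,0.4])

```text
clock: 23.55
tcp_pos: [0.5227, -0.2926, 0.3118]
eef_rot: [0.852, 0.523, -0.001, 0.001]
ft_force: [-0.4, -0.3, 0.3]
grip_width: 0.303
grasp_force: 0.0
```

```bash
cat >> hd.py <<'E'
    N=np.array([.5084,-.2139]);V={"top":pickle.load(open('top.pkl','rb')),"scene":pickle.load(open('scene.pkl','rb'))}
    B={k:blob(f,207,z=.09) for k,f in V.items()};E=[tri([ray(V[k],*B[k][j]) for k in B]) for j in(0,1)];d=E[1][0]-E[0][0]
    print("ref small on bench",E,np.linalg.norm(d),np.degrees(np.arctan2(d[2],np.hypot(d[0],d[1]))))
E
python3 hd.py
```

```text
small top [228.8 213.6] [261.8 224.4] (188, array([227, 205,  35,  22], dtype=int32))
small scene [250.2 233.4] [264.2 228.7] (57, array([251, 229,  14,   7], dtype=int32))
    [0.5069 0.0687 0.0957] [np.float64(0.0075), np.float64(0.0075)]
    [ 0.4906 -0.0139  0.0563] [np.float64(0.0077), np.float64(0.0077)]
    len 0.093 rise deg -25.1 mid [0.4987 0.0274 0.076 ]
mid top [195.8 230. ] [185.4 256.9] (149, array([184, 230,  14,  28], dtype=int32))
mid scene [238.7 260.9] [256.  273.6] (140, array([239, 260,  18,  16], dtype=int32))
    [0.4725 0.1667 0.0814] [np.float64(0.0011), np.float64(0.0011)]
    [0.3979 0.1936 0.0959] [np.float64(0.0004), np.float64(0.0004)]
    len 0.0807 rise deg 10.4 mid [0.4352 0.1801 0.0886]
big top [219.5 232.1] [229.4 259.2] (134, array([218, 232,  14,  28], dtype=int32))
big scene [254.7 249.6] [280.4 250.4] (189, array([255, 242,  26,  13], dtype=int32))
    [0.4632 0.1004 0.0761] [np.float64(0.0009), np.float64(0.0009)]
    [0.3891 0.0739 0.0888] [np.float64(0.0011), np.float64(0.0011)]
    len 0.0798 rise deg 9.2 mid [0.4261 0.0872 0.0824]
ref small on bench [(array([ 0.38900917, -0.24603752,  0.10715521]), [np.float64(0.0413), np.float64(0.0413)]), (array([ 0.35420912, -0.31496908,  0.0872653 ]), [np.float64(0.0347), np.float64(0.0347)])] 0.07973839085919184 -14.444350485714144
```

Run:
```python
from h import *
t=grab_frame("top");s=grab_frame("scene")
for C in([.552,.131],[.548,.121]):
  for r,z in((.076,.0856),(.151,.1016)):
    a=np.radians(243);p=[C[0]+r*np.cos(a),C[1]+r*np.sin(a),z];print(C,r,"top",proj(t,p).round(1),"scene",proj(s,p).round(1))
print("top dark rows/cols");m=t["color"].max(2)
for c in range(222,264,3):
    print(c,[(r,int(m[r,c])) for r in range(203,232) if m[r,c]<70])
m=s["color"].max(2);print("scene")
for c in range(236,276,3):
    print(c,[(r,int(m[r,c])) for r in range(215,246) if m[r,c]<60])
```

```text
[0.552, 0.131] 0.076 top [232.3 212.4] scene [245.8 233.3]
[0.552, 0.131] 0.151 top [256.3 223.6] scene [267.  220.8]
[0.548, 0.121] 0.076 top [235.9 213.8] scene [248.7 231.8]
[0.548, 0.121] 0.151 top [260. 225.] scene [269.8 219.4]
top dark rows/cols
222 [(223, 66), (224, 61), (225, 65), (226, 65), (227, 64), (228, 62)]
225 [(220, 63), (221, 56), (222, 59), (223, 58), (224, 56), (225, 50), (226, 49), (227, 54), (228, 54), (229, 54), (230, 63)]
228 [(217, 64), (218, 57), (219, 56), (220, 57), (221, 57), (222, 57), (223, 61), (224, 61), (225, 61), (226, 63), (227, 65), (229, 69), (230, 65), (231, 63)]
231 [(217, 64), (218, 53), (219, 56), (220, 53), (221, 53), (222, 58), (223, 61), (224, 64), (225, 64)]
234 [(203, 66), (208, 64), (209, 64), (217, 69), (218, 51), (219, 53), (220, 49), (221, 51), (222, 58), (223, 66)]
237 [(203, 68), (204, 67), (205, 63), (206, 63), (207, 62), (208, 65), (209, 65), (210, 65), (214, 54), (215, 43), (216, 40), (217, 37), (218, 46), (219, 52), (220, 61)]
240 [(203, 66), (204, 64), (205, 58), (206, 58), (207, 55), (208, 59), (209, 62), (210, 64), (211, 62)
[... 361 characters left out ...]
, (221, 39), (222, 37), (223, 35), (224, 50)]
255 [(221, 58), (222, 38), (223, 36), (224, 35), (225, 41), (226, 65)]
258 [(222, 60), (223, 40), (224, 36), (225, 36), (226, 61)]
261 [(226, 61)]
scene
236 []
239 []
242 []
245 []
248 []
251 [(230, 52), (231, 51), (232, 48), (233, 39), (234, 33), (235, 46)]
254 [(230, 40), (231, 31), (232, 26), (233, 21), (234, 20), (235, 57)]
257 [(230, 38), (231, 28), (232, 23), (233, 19), (234, 29)]
260 [(229, 56), (230, 35), (231, 27), (232, 17), (233, 20), (234, 43)]
263 [(229, 46), (230, 34), (231, 26), (232, 18), (233, 18), (234, 57), (245, 53)]
266 [(229, 41), (230, 29), (231, 22), (232, 14), (233, 31), (243, 57), (244, 52)]
269 [(242, 59)]
272 []
275 []
```

Run:
```python
from hd import *
t=grab_frame("top");s=grab_frame("scene")
E=[tri([ray(t,*a),ray(s,*b)]) for a,b in(((236.8,215.2),(250,232.8)),((259.8,225),(267.6,231.3)))]
for x,e in E:print(x.round(4),e)
d=E[1][0]-E[0][0];h=np.hypot(d[0],d[1]);rise=np.degrees(np.arctan2(d[2],h));print("len",np.linalg.norm(d),"rise",rise,"az",np.degrees(np.arctan2(d[1],d[0]))%360)
# pan frame: handle mid at r=.1135,z=.0876, rise 12
tilt=np.radians(rise-12);u=np.array([d[0]/h,d[1]/h,0]);z=np.array([0,0,1.])
ux=u*np.cos(tilt)+z*np.sin(tilt);uz=-u*np.sin(tilt)+z*np.cos(tilt)
m=(E[0][0]+E[1][0])/2;o=m-.1135*ux-.0876*uz
print("tilt",np.degrees(tilt),"origin",o.round(4),"near/far base",(o+.05*ux).round(4),(o-.05*ux).round(4),"near/far rim",(o+.08*uz+.054*ux).round(4),(o+.08*uz-.054*ux).round(4))
```

```text
[0.5099 0.0512 0.0817] [np.float64(0.0002), np.float64(0.0002)]
[ 0.4838 -0.011   0.0517] [np.float64(0.0014), np.float64(0.0014)]
len 0.07378604013903607 rise -23.94707023474128 az 247.1829104198995
tilt -35.947070234741275 origin [0.5524 0.1522 0.0624] near/far base [0.5367 0.1149 0.0331] [0.5681 0.1895 0.0918] near/far rim [0.5173 0.0686 0.0955] [0.5512 0.1492 0.1589]
```

Triangulating the handle shows the small pan did not settle. It leans about 36° handle-down, with its far base on the middle pan's rim. The middle and large pans are flat. I'll re-grip the handle with the tool pitched −15° and level it after lifting.

Call:
jog_arm(dp=[[-0.002,0.04,0],[-0.002,0.04,0],[-0.002,0.04,0],[-0.002,0.04,0],[-0.002,0.04,-0.02],[-0.002,0.04,-0.03],[-0.002,0.04,-0.03],[-0.002,0.04,-0.03],[-0.002,0.012,-0.03],[0,0,0],[0,0,0]], dr=[[2.28,-1,0],[2.28,-1,0],[2.28,-1,0],[2.28,-1,0],[2.28,-1,0],[2.28,-1,0],[0,0,1.5],[0,0,1.5],[0,0,0],[0,0,0],[0,0,0]], grip=[0,0,0,0,0,0,0,0,0,0,0])

```text
clock: 25.22
tcp_pos: [0.5066, 0.0433, 0.1735]
eef_rot: [0.829, 0.543, 0.106, -0.076]
ft_force: [-0.4, -0.2, 0.4]
grip_width: 0.501
grasp_force: 0.0
```

Run:
```python
from h import *
s=sense();M=R.from_quat(s["eef_rot"]).as_matrix();print(s["tcp_pos"].round(4),"toolz",M[:,2].round(3),"toolx az",np.degrees(np.arctan2(M[1,0],M[0,0])).round(1),"y",M[:,1].round(3),s["q"].round(2),s["grip_width"])
w=grab_frame("wrist");print("pred grip inner/outer px",proj(w,[.5099,.0512,.0817+.01]).round(),proj(w,[.4838,-.011,.0517+.01]).round())
m=w["color"].max(2)
for r in range(200,330,15):
    c=[k for k in range(200,360) if m[r,k]<45];print(r,(c[0],c[-1],len(c)) if c else None)
```

```text
[0.5066 0.0433 0.1735] toolz [ 0.093  0.241 -0.966] toolx az 66.4 y [ 0.917 -0.398 -0.011] [ 0.13  0.45 -0.13  2.04 -0.35  0.59 -0.11] 0.5012995505134525
pred grip inner/outer px [277. 229.] [278. 305.]
200 (200, 267, 7)
215 None
230 (271, 287, 17)
245 (228, 325, 25)
260 (222, 331, 39)
275 (216, 337, 42)
290 (210, 343, 49)
305 (206, 344, 26)
320 None
```

The wrist mask puts the grip at column 279 against 277 predicted. Going down to grip, then a small lift.

Call:
jog_arm(dp=[[-0.0015,-0.004,-0.02],[0,0,-0.03],[0,0,-0.03],[0,0,-0.02],[0,0,-0.01],[0,0,-0.005],[0,0,0],[0,0,0],[0,0,0],[0,0,0],[0,0,0],[0,0,0.01],[0,0,0.01],[0,0,0]], dr=[[0,0,0],[0,0,0],[0,0,0],[0,0,0],[0,0,0],[0,0,0],[0,0,0],[0,0,0],[0,0,0],[0,0,0],[0,0,0],[0,0,0],[0,0,0],[0,0,0]], grip=[0,0,0,0,0,0,0.4,0.8,1,1,1,1,1,1], grip_force=60)

```text
clock: 27.02
tcp_pos: [0.5043, 0.0402, 0.0785]
eef_rot: [0.829, 0.544, 0.105, -0.076]
ft_force: [-0.4, 0.5, -1.4]
grip_width: 0.145
grasp_force: 59.9
```

Call:
jog_arm(dp=[[0,0,0.02],[0,0,0.03],[0,0,0.03],[0,0,0.03],[0,0,0.02],[0,0,0],[0,0,0],[0,0,0],[0,0,0],[0,0,0],[0,0,0],[0,0,0],[0,0,0],[0,0,0]], dr=[[0,0,0],[0,0,0],[0,0,0],[0,0,0],[0,0,0],[-5,2.2,0],[-5,2.2,0],[-5,2.2,0],[-5,2.2,0],[-5,2.2,0],[-5,2.2,0],[-3,1.3,0],[0,0,0],[0,0,0]], grip=[1,1,1,1,1,1,1,1,1,1,1,1,1,1])

```text
clock: 28.78
tcp_pos: [0.5037, 0.0393, 0.2075]
eef_rot: [0.824, 0.537, -0.157, 0.094]
ft_force: [0.7, 0.1, -1.2]
grip_width: 0.144
grasp_force: 59.9
```

```bash
cat > rim.py <<'E'
from h import *
# rim points of the held small pan: bright lip along image normals of the last predicted circle, circle fitted by least squares
from scipy.optimize import least_squares
s=sense();M=R.from_quat(s["eef_rot"]).as_matrix();T=s["tcp_pos"];x=M[:,0]*[1,1,0];x/=np.linalg.norm(x);y=np.cross([0,0,1],x)
G=T-.018*M[:,2];print(T.round(4),"lean",np.degrees(np.arcsin(-M[2,0])).round(1),"az",np.degrees(np.arctan2(x[1],x[0])).round(1),s["grip_width"].round(3),s["q"].round(2))
V={k:grab_frame(k) for k in("wrist","scene")}
gr={k:cv2.GaussianBlur(cv2.cvtColor(f["color"],cv2.COLOR_BGR2GRAY),(0,0),.7).astype(np.float32) for k,f in V.items()}
K=np.radians(np.arange(0,360,5))
def circ(p):  # p: sag(rad), r offset, z offset
    off=p[1]*x+np.array([0,0,p[2]]);Q=R.from_rotvec(p[0]*y).as_matrix()
    return np.array([G+Q@(off+.053*np.array([np.cos(k),np.sin(k),0])) for k in K])
def step(p,win):
    obs=[]
    for k in V:
        c=np.array([proj(V[k],q) for q in circ(p)]);ctr=c.mean(0)
        for i in range(len(K)):
            t=c[(i+1)%72]-c[i-1];n=np.array([t[1],-t[0]])/np.linalg.norm(t);n*=np.sign(n@(c[i]-ctr))
            w=win*(1 if k=="wrist" else .25);h=np.linspace(-w,w,41);q=(c[i]+h[:,None]*n).astype(np.float32)
            if q.min()<1 or q[:,0].max()>558 or q[:,1].max()>418:continue
            v=cv2.remap(gr[k],q[:,:1],q[:,1:],cv2.INTER_LINEAR)[:,0];j=int(v.argmax())
            if 2<j<38 and v[j]-min(v[0],v[-1])>25: obs.append((k,i,c[i]+h[j]*n,n))
    def res(p):
        P=circ(p);return [((proj(V[k],P[i])-o)@n)*(1 if k=="wrist" else 2) for k,i,o,n in obs]
    r=least_squares(res,p,loss="soft_l1",f_scale=1.5);return r.x,len(obs),np.median(np.abs(res(r.x)))
import sys
p=np.array([np.radians(float(sys.argv[1])),float(sys.argv[2]),-.004])
for w in(28,24,18,12,8,8): p,n,e=step(p,w);print("sag deg",np.degrees(p[0]).round(2),"off",p[1:].round(4),n,e.round(2))
c=circ(p).mean(0);up=R.from_rotvec(p[0]*y).apply([0,0,1]);o=c-.08*up;print("rim centre",c.round(4),"base centre",o.round(4),"low base z",(o[2]-.05*abs(np.sin(p[0]))).round(4))
E
for a in -4 0 4; do python3 rim.py $a .092 | tail -4; done; python3 rim.py 0 .092 | head -1
```

```text
Traceback (most recent call last):
  File "rim.py", line 5, in <module>
    G=T-.018*M[:,2];print(T.round(4),"lean",np.degrees(np.arcsin(-M[2,0])).round(1),"az",np.degrees(np.arctan2(x[1],x[0])).round(1),s["grip_width"].round(3),s["q"].round(2))
                                                                                                                                    ^^^^^^^^^^^^^^^^^^^^^
AttributeError: 'float' object has no attribute 'round'
Traceback (most recent call last):
  File "rim.py", line 5, in <module>
    G=T-.018*M[:,2];print(T.round(4),"lean",np.degrees(np.arcsin(-M[2,0])).round(1),"az",np.degrees(np.arctan2(x[1],x[0])).round(1),s["grip_width"].round(3),s["q"].round(2))
                                                                                                                                    ^^^^^^^^^^^^^^^^^^^^^
AttributeError: 'float' object has no attribute 'round'
Traceback (most recent call last):
  File "rim.py", line 5, in <module>
    G=T-.018*M[:,2];print(T.round(4),"lean",np.degrees(np.arcsin(-M[2,0])).round(1),"az",np.degrees(np.arctan2(x[1],x[0])).round(1),s["grip_width"].round(3),s["q"].round(2))
                                                                                                                                    ^^^^^^^^^^^^^^^^^^^^^
AttributeError: 'float' object has no attribute 'round'
Traceback (most recent call last):
  File "rim.py", line 5, in <module>
    G=T-.018*M[:,2];print(T.round(4),"lean",np.degrees(np.arcsin(-M[2,0])).round(1),"az",np.degrees(np.arctan2(x[1],x[0])).round(1),s["grip_width"].round(3),s["q"].round(2))
                                                                                                                                    ^^^^^^^^^^^^^^^^^^^^^
AttributeError: 'float' object has no attribute 'round'
```

```bash
sed -i 's/s\["grip_width"\].round(3)/s["grip_width"]/' rim.py; for a in -5 0 5; do python3 rim.py $a .092 | tail -4; done; python3 rim.py 0 .092 | head -1
```

```text
sag deg 20.05 off [0.0877 0.0259] 65 2.16
sag deg 18.4 off [0.0879 0.0231] 44 1.63
sag deg 17.15 off [0.0878 0.021 ] 47 1.35
rim centre [0.5427 0.1276 0.2184] base centre [0.5332 0.106  0.142 ] low base z 0.1272
sag deg 20.6 off [0.0881 0.0277] 64 2.34
sag deg 20.04 off [0.0878 0.027 ] 46 2.1
sag deg 18.6 off [0.0885 0.0245] 44 1.77
rim centre [0.5436 0.1285 0.2196] base centre [0.5333 0.1052 0.1438] low base z 0.1278
sag deg 0.96 off [ 0.1038 -0.0077] 81 1.75
sag deg 0.39 off [ 0.1025 -0.0103] 74 1.57
sag deg 0.35 off [ 0.1024 -0.0106] 72 1.39
rim centre [0.548  0.1385 0.2134] base centre [0.5478 0.138  0.1334] low base z 0.1331
[0.5041 0.0392 0.2078] lean 21.1 az 66.3 0.146637242903532 [-0.45  0.57  0.2   1.73  0.19  1.11 -0.79]
```

```bash
sed -i 's/for k,i,o,n in obs\]$/for k,i,o,n in obs]+[(p[1]-.098)\/.001,(p[2]+.007)\/.0005]/' rim.py; for a in -8 -4 0 4 8; do echo start $a; python3 rim.py $a .098 | tail -2; done
```

```text
start -8
sag deg 1.41 off [ 0.1031 -0.0082] 71 1.52
rim centre [0.5483 0.1395 0.2137] base centre [0.5475 0.1377 0.1337] low base z 0.1325
start -4
sag deg 1.74 off [ 0.1028 -0.0085] 69 1.26
rim centre [0.5481 0.1393 0.2128] base centre [0.5471 0.1371 0.1328] low base z 0.1313
start 0
sag deg 1.59 off [ 0.1029 -0.0084] 67 1.31
rim centre [0.5482 0.1396 0.213 ] base centre [0.5473 0.1375 0.133 ] low base z 0.1316
start 4
sag deg 1.42 off [ 0.1029 -0.0087] 69 1.63
rim centre [0.5481 0.1396 0.213 ] base centre [0.5473 0.1378 0.133 ] low base z 0.1318
start 8
sag deg 1.61 off [ 0.1027 -0.0087] 67 1.66
rim centre [0.5481 0.1394 0.2127] base centre [0.5472 0.1374 0.1327] low base z 0.1313
```

Run:
```python
from hd import *
import hd
hd.N=np.array([.553,.135])
V={k:grab_frame(k) for k in("top","scene","wrist")}
for n,ang,z,ri,ro in(("mid",159,.09,.086,.167),("big",199.5,.082,.094,.175)):
    B={}
    for k,f in V.items():
        try:B[k]=blob(f,ang,z=z);print(n,k,B[k][0].round(1),B[k][1].round(1),B[k][2])
        except Exception as e:print(n,k,"none")
    for pair in(("top","scene"),("wrist","scene")):
        if not all(k in B for k in pair):continue
        E=[tri([ray(V[k],*B[k][j]) for k in pair]) for j in(0,1)];d=E[1][0]-E[0][0];u=d[:2]/np.hypot(*d[:2])
        print(n,pair,E[0][0].round(4),E[1][0].round(4),E[0][1],"len",np.linalg.norm(d).round(4),"centres",(E[0][0][:2]-ri*u).round(4),(E[1][0][:2]-ro*u).round(4))
```

```text
mid top [205.3 214.3] [185.5 253.1] 340
mid scene [239.2 261.2] [256.9 273.7] 146
mid wrist [121.5  11. ] [24.  19.7] 1875
mid ('top', 'scene') [0.5072 0.1385 0.0394] [0.4032 0.1912 0.0912] [np.float64(0.0124), np.float64(0.0124)] len 0.1276 centres [0.584  0.0997] [0.5522 0.1157]
mid ('wrist', 'scene') [0.4591 0.1783 0.1   ] [0.3943 0.1964 0.0996] [np.float64(0.0041), np.float64(0.0041)] len 0.0672 centres [0.5419 0.1551] [0.5552 0.1514]
big top [208.  215.7] [229.8 258.5] 296
big scene [250.6 249.9] [281.4 250.8] 220
big wrist [173.5 125.6] [135.4 166.8] 823
big ('top', 'scene') [0.4899 0.1209 0.0833] [0.3891 0.0722 0.0858] [np.float64(0.0228), np.float64(0.0228)] len 0.112 centres [0.5745 0.1619] [0.5466 0.1484]
big ('wrist', 'scene') [0.4541 0.1114 0.1016] [0.3868 0.0756 0.0888] [np.float64(0.0153), np.float64(0.0153)] len 0.0773 centres [0.5371 0.1555] [0.5414 0.1577]
```

Call:
jog_arm(dp=[[0,-0.02,0.01],[0,-0.04,0.01],[0,-0.05,0],[0,-0.05,0],[0,-0.05,0],[0,-0.05,0],[0,-0.04,0],[0,0,0],[0,0,0]], dr=[[0,0,0],[0,0,0],[0,0,0],[0,0,0],[0,0,0],[0,0,0],[0,0,0],[0,0,0],[0,0,0]], grip=[1,1,1,1,1,1,1,1,1])

```text
clock: 30.95
tcp_pos: [0.5037, -0.2606, 0.2278]
eef_rot: [0.824, 0.536, -0.157, 0.094]
ft_force: [0.3, 0.4, -2.0]
grip_width: 0.142
grasp_force: 59.9
```

```bash
cat > nest.py <<'E'
from hd import *
import hd
from fit import fit
hd.N=np.array([.553,.135])
V={k:grab_frame(k) for k in("top","scene")}
for n,ang,z,ri,ro in(("mid",159,.09,.086,.167),("big",199.5,.082,.094,.175)):
    B={k:blob(f,ang,z=z) for k,f in V.items()}
    for k in B: print(n,k,B[k][0].round(1),B[k][1].round(1),B[k][2])
    E=[tri([ray(V[k],*B[k][j]) for k in V]) for j in(0,1)];d=E[1][0]-E[0][0];u=d[:2]/np.hypot(*d[:2])
    print(n,E[0][0].round(4),E[1][0].round(4),E[0][1],E[1][1],"len",np.linalg.norm(d).round(4),"az",np.degrees(np.arctan2(u[1],u[0]))%360,"centres",(E[0][0][:2]-ri*u).round(4),(E[1][0][:2]-ro*u).round(4))
for n,z,r in(("big",.07,.069),("mid",.078,.061)):
    for k in V:
        for c in([.551,.129],[.554,.136]): print(n,k,*fit(V[k],np.array(c),z,r,.006))
E
python3 nest.py; for a in -4 4; do python3 rim.py $a .1 | tail -2; done; python3 rim.py 0 .1|head -1
```

```text
mid top [196.  230.7] [185.6 257.6] 132
mid scene [239.2 261.2] [256.4 273.4] 142
mid [0.4708 0.1663 0.0809] [0.3963 0.1931 0.0971] [np.float64(0.0013), np.float64(0.0013)] [np.float64(0.0007), np.float64(0.0007)] len 0.0808 az 160.2290984042202 centres [0.5517 0.1372] [0.5535 0.1366]
big top [219.7 232.4] [229.2 258.6] 121
big scene [254.6 251.2] [280.4 250.5] 163
big [0.4629 0.1006 0.0698] [0.3899 0.0742 0.0884] [np.float64(0.0007), np.float64(0.0007)] [np.float64(0.0003), np.float64(0.0003)] len 0.0799 az 199.891219507538 centres [0.5513 0.1326] [0.5544 0.1337]
big top [0.5527 0.1329] R 0.0685 n 44 res 0.00037
big top [0.553  0.1329] R 0.0684 n 46 res 0.00038
big scene [0.553  0.1338] R 0.0687 n 36 res 0.00036
big scene [0.5532 0.134 ] R 0.0688 n 40 res 0.00041
mid top [0.5461 0.1294] R 0.0621 n 16 res 0.00047
mid top [0.5518 0.1387] R 0.0625 n 30 res 0.00044
mid scene [0.5541 0.1359] R 0.0619 n 42 res 0.00047
mid scene [0.5539 0.1362] R 0.062 n 39 res 0.00042
sag deg 1.59 off [ 0.1025 -0.0093] 85 0.86
rim centre [ 0.548  -0.1597  0.2323] base centre [ 0.5471 -0.1618  0.1523] low base z 0.1509
sag deg 1.66 off [ 0.1023 -0.0095] 84 0.93
rim centre [ 0.548  -0.1598  0.2318] base centre [ 0.5471 -0.1619  0.1519] low base z 0.1504
[ 0.5045 -0.2594  0.2275] lean 21.1 az 66.4 0.14174268029610268 [ 0.02  0.54  0.27  1.73  0.27  0.98 -0.32]
```

Call:
jog_arm(dp=[[0,0,0],[0,0,0]], dr=[[1.5,-0.65,0],[0,0,0]], grip=[1,1])

```text
clock: 31.6
tcp_pos: [0.5037, -0.2613, 0.2279]
eef_rot: [0.826, 0.538, -0.145, 0.087]
ft_force: [0.4, -0.0, -1.0]
grip_width: 0.144
grasp_force: 59.9
```

```bash
python3 rim.py 0 .102 | sed -n '1p;6,8p'
python3 - <<'E'
from fit import *
V={k:grab_frame(k) for k in("top","scene","wrist")}
for z in(.229,.235,.241):
    for k in V:
        try: print(z,k,*fit(V[k],np.array([.548,-.16]),z,.053,.006))
        except Exception as e: print(k,"x")
E
```

```text
[ 0.5037 -0.2613  0.2279] lean 19.5 az 66.2 0.14364512543788405 [ 0.04  0.53  0.26  1.73  0.25  0.97 -0.29]
sag deg 0.54 off [ 0.1027 -0.0086] 90 0.92
sag deg 0.57 off [ 0.1028 -0.0083] 88 0.89
rim centre [ 0.5477 -0.1619  0.2356] base centre [ 0.5474 -0.1626  0.1556] low base z 0.1551
0.229 top [ 0.55   -0.1611] R 0.0511 n 8 res 0.00013
0.229 scene [ 0.5524 -0.1702] R 0.0533 n 42 res 0.00056
0.229 wrist [ 0.5498 -0.1624] R 0.0549 n 29 res 0.00024
0.235 top [ 0.5485 -0.1615] R 0.052 n 11 res 0.00103
0.235 scene [ 0.5481 -0.1625] R 0.0529 n 42 res 0.00057
0.235 wrist [ 0.5491 -0.1625] R 0.0518 n 29 res 0.00042
0.241 top [ 0.5485 -0.1615] R 0.0504 n 8 res 0.00065
0.241 scene [ 0.5436 -0.1549] R 0.0526 n 44 res 0.00059
0.241 wrist [ 0.5493 -0.1609] R 0.0508 n 30 res 0.00036
```

All the views agree: the small pan's rim centre is (0.548,-0.162,0.235) and it is level within 0.6°. The middle pan is at (0.5535,0.1365). Moving over it.

Call:
jog_arm(dp=[[0,0.02,0],[0.0005,0.03,0],[0.0005,0.04,0],[0.0005,0.04,0],[0.0005,0.04,0],[0.001,0.04,0],[0.001,0.04,0],[0.001,0.03,0],[0.0005,0.0185,0],[0,0,0],[0,0,-0.02],[0,0,-0.02],[0,0,-0.01],[0,0,0],[0,0,0]], dr=[[0,0,0],[0,0,0],[0,0,0],[0,0,0],[0,0,0],[0,0,0],[0,0,0],[0,0,0],[0,0,0],[0,0,0],[0,0,0],[0,0,0],[0,0,0],[0,0,0],[0,0,0]], grip=[1,1,1,1,1,1,1,1,1,1,1,1,1,1,1])

```text
clock: 33.72
tcp_pos: [0.5101, 0.0379, 0.1781]
eef_rot: [0.826, 0.538, -0.145, 0.087]
ft_force: [-0.9, 0.4, -0.6]
grip_width: 0.142
grasp_force: 59.9
```

```bash
python3 rim.py 0 .102 | sed -n '1p;6,8p'
```

```text
[0.5101 0.0379 0.1781] lean 19.5 az 66.3 0.14170879539758163 [-0.43  0.6   0.19  1.76  0.18  1.02 -0.79]
sag deg -0.59 off [ 0.1039 -0.0077] 80 1.49
sag deg -0.4 off [ 0.1037 -0.0078] 80 1.63
rim centre [0.5544 0.1382 0.188 ] base centre [0.5547 0.1387 0.108 ] low base z 0.1076
```

Call:
jog_arm(dp=[[-0.001,-0.0005,-0.01],[0,0,-0.01],[0,0,-0.008],[0,0,-0.008],[0,0,0],[0,0,0]], dr=[[0,0,0],[0,0,0],[0,0,0],[0,0,0],[0,0,0],[0,0,0]], grip=[1,1,1,1,1,1])

```text
clock: 34.58
tcp_pos: [0.5088, 0.0377, 0.1416]
eef_rot: [0.826, 0.538, -0.145, 0.087]
ft_force: [0.3, 0.4, -0.8]
grip_width: 0.145
grasp_force: 59.9
```

No contact so far, with the base now about 10 mm below the middle rim. I'll continue.

Call:
jog_arm(dp=[[0,0,-0.008],[0,0,-0.008],[0,0,-0.008],[0,0,-0.008],[0,0,0],[0,0,0]], dr=[[0,0,0],[0,0,0],[0,0,0],[0,0,0],[0,0,0],[0,0,0]], grip=[1,1,1,1,1,1])

```text
clock: 35.33
tcp_pos: [0.5087, 0.0377, 0.1095]
eef_rot: [0.826, 0.538, -0.145, 0.087]
ft_force: [0.3, -0.1, -0.9]
grip_width: 0.146
grasp_force: 59.9
```

Call:
jog_arm(dp=[[0,0,-0.007],[0,0,-0.007],[0,0,-0.006],[0,0,-0.004],[0,0,0],[0,0,0]], dr=[[0,0,0],[0,0,0],[0,0,0],[0,0,0],[0,0,0],[0,0,0]], grip=[1,1,1,1,1,1])

```text
clock: 36.08
tcp_pos: [0.5087, 0.0377, 0.0855]
eef_rot: [0.826, 0.538, -0.146, 0.087]
ft_force: [-1.0, 0.7, -1.4]
grip_width: 0.144
grasp_force: 59.9
```

Call:
jog_arm(dp=[[0,0,-0.002],[0,0,-0.002],[0,0,-0.0015],[0,0,0],[0,0,0]], dr=[[0,0,0],[0,0,0],[0,0,0],[0,0,0],[0,0,0]], grip=[1,1,1,1,1])

```text
clock: 36.7
tcp_pos: [0.5088, 0.0375, 0.0802]
eef_rot: [0.826, 0.538, -0.145, 0.087]
ft_force: [0.1, -0.4, 1.3]
grip_width: 0.145
grasp_force: 60.0
```

Light floor contact, +2 N. I'll lower 1 mm more, release, let the fingers open, then lift straight up.

Call:
jog_arm(dp=[[0,0,-0.001],[0,0,0],[0,0,0],[0,0,0],[0,0,0],[0,0,0],[0,0,0],[0,0,0]], dr=[[0,0,0],[0,0,0],[0,0,0],[0,0,0],[0,0,0],[0,0,0],[0,0,0],[0,0,0]], grip=[1,0.68,0.62,0.55,0.45,0.35,0.35,0.35])

```text
clock: 37.7
tcp_pos: [0.5087, 0.0377, 0.079]
eef_rot: [0.826, 0.538, -0.145, 0.087]
ft_force: [0.2, 0.1, -0.2]
grip_width: 0.326
grasp_force: 0.0
```

Run:
```python
from fit import *
s=sense();print(s["grip_width"],s["ft_force"].round(2))
V={k:grab_frame(k) for k in("scene",)}
for z in(.081,.086,.091): print(z,*fit(V["scene"],np.array([.5535,.1365]),z,.053,.005))
t=V["scene"];print("mid",*fit(t,np.array([.5535,.1365]),.078,.061,.004),"big",*fit(t,np.array([.553,.1335]),.07,.069,.004))
```

```text
0.3263693293805039 [ 0.22  0.11 -0.22]
0.081 [0.5566 0.1278] R 0.054 n 36 res 0.00035
0.086 [0.5536 0.132 ] R 0.0538 n 38 res 0.0004
0.091 [0.5504 0.1362] R 0.0537 n 37 res 0.00037
mid [0.5534 0.136 ] R 0.0619 n 37 res 0.00041 big [0.5537 0.1337] R 0.0691 n 34 res 0.0005
```

The fingers are free and the forces are zero. Now the retreat.

Call:
jog_arm(dp=[[0,0,0.005],[0,0,0.01],[0,0,0.02],[0,0,0.03],[0,0,0.04],[0,0,0.04],[0,-0.03,0.01],[0,-0.05,0],[0,-0.05,0],[0,-0.05,0],[0,-0.05,0],[0,-0.05,0],[0,-0.03,0],[0,0,0],[0,0,0]], dr=[[0,0,0],[0,0,0],[0,0,0],[0,0,0],[0,0,0],[0,0,0],[0,0,0],[0,0,0],[0,0,0],[0,0,0],[0,0,0],[0,0,0],[0,0,0],[0,0,0],[0,0,0]], grip=[0.35,0.35,0.35,0.35,0.35,0.35,0.35,0.35,0.35,0.35,0.35,0.35,0.35,0.35,0.35])

```text
clock: 39.62
tcp_pos: [0.509, -0.2707, 0.2341]
eef_rot: [0.825, 0.539, -0.145, 0.086]
ft_force: [-0.1, -0.3, -1.0]
grip_width: 0.329
grasp_force: 0.0
```

```bash
python3 nest.py
python3 - <<'E'
from fit import *
from hd import tri
t=grab_frame("top");s=grab_frame("scene")
for k,f in(("top",t),("scene",s)):
    for z in(.083,.086,.089): print(k,z,*fit(f,np.array([.5535,.134]),z,.053,.005))
for f,z,n in((t,.1,"top"),(s,.1,"scene")):
    C=np.array([.5535,.1345]);a=np.radians(246.2);u=np.array([np.cos(a),np.sin(a)]);m=f["color"].max(2)
    e=[proj(f,[*(C+r*u),.0949+(r-.12)*.2126]) for r in(.076,.151)];print(n,"home handle ends",e[0].round(1),e[1].round(1))
    for q in(.1,.3,.5,.7,.9):
        c=e[0]+(e[1]-e[0])*q;col=int(round(c[0]));rr=[r for r in range(int(c[1])-10,int(c[1])+14) if m[r,col]<55];print("  col",col,"pred row",c[1].round(1),"dark rows",rr)
E
```

```text
mid top [196.  230.7] [185.8 257.3] 135
mid scene [239.7 261. ] [256.4 273.3] 136
mid [0.4702 0.1658 0.0817] [0.3969 0.1924 0.0964] [np.float64(0.0008), np.float64(0.0008)] [np.float64(0.0005), np.float64(0.0005)] len 0.0793 az 160.06055693725827 centres [0.5511 0.1365] [0.5539 0.1355]
big top [219.7 232.2] [229.2 258.6] 119
big scene [254.7 250.6] [280.3 250.9] 171
big [0.4634 0.1003 0.0718] [0.3899 0.0742 0.0869] [np.float64(0.0009), np.float64(0.0009)] [np.float64(0.0003), np.float64(0.0003)] len 0.0793 az 199.50536479311305 centres [0.552  0.1316] [0.5549 0.1327]
big top [0.553  0.1327] R 0.0683 n 44 res 0.00041
big top [0.5529 0.1327] R 0.0682 n 44 res 0.0004
big scene [0.5538 0.1334] R 0.0693 n 37 res 0.00055
big scene [0.5538 0.1334] R 0.0694 n 36 res 0.00046
mid top [0.5452 0.1296] R 0.0613 n 28 res 0.00049
mid top [0.5518 0.1392] R 0.0616 n 34 res 0.00052
mid scene [0.5534 0.1357] R 0.0621 n 35 res 0.00049
mid scene [0.5536 0.1356] R 0.0622 n 38 res 0.00052
top 0.083 [0.5521 0.1325] R 0.054 n 39 res 0.00046
top 0.086 [0.5518 0.1319] R 0.0541 n 38 res 0.00046
top 0.089 [0.551
[... 190 characters left out ...]
0.00035
top home handle ends [231.6 210.5] [256.3 220.3]
  col 234 pred row 211.5 dark rows [211, 213, 214]
  col 239 pred row 213.5 dark rows [212, 213, 214, 215, 216]
  col 244 pred row 215.4 dark rows [215, 216, 217]
  col 249 pred row 217.4 dark rows [216, 217, 218, 219]
  col 254 pred row 219.3 dark rows [218, 219, 220, 221, 222]
scene home handle ends [244. 233.] [264.5 219.7]
  col 246 pred row 231.7 dark rows [229]
  col 250 pred row 229.0 dark rows [227, 228, 229, 230, 231, 232]
  col 254 pred row 226.4 dark rows [224, 225, 226, 227, 228, 229, 230]
  col 258 pred row 223.7 dark rows [221, 222, 223, 224, 225, 226, 227]
  col 262 pred row 221.1 dark rows [219, 220, 221, 222, 223, 224]
```

The rim centres from both views agree at z = 0.086, which is the home height. The small handle's line matches the level pose, and the handles are at 160°, 200° and 246°. Handing in.

```bash
python3 -c "
from rig import hand_in
print(hand_in())"
```

```text
the job is handed in; nothing more can be done
None
```

I handed the job in at about 40 s with the three pans nested flat and the handles fanned at about 160°, 200° and 246°, but the hand-in gave no verdict: my first try at placing the small pan left it leaning about 36° on the middle pan's rim, and I did not measure whether it moved faster than the 0.5 m/s limit then.

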